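# Pack a drawer-fittings kit tray at a carving bench

## Robot

A 6-joint arm with a two-finger parallel gripper is mounted at the origin on the work surface. World frame = base frame: x ahead of the robot, y to its left, z up, the work surface at z = 0. Lengths are in m, angles in degrees, forces in N, time in s.
With the tool pointing down it reaches from about 0.25 to 0.725 m from the base axis. Payload 9.7 kg.
Tool frame: the origin (TCP) lies midway between the tips of the shut fingers; the grasp point (between the pads) lies 19 mm behind it; z points along the fingers, y is the direction in which the jaws open and shut (so a half turn about z gives the same grasp; the last joint's range is limited). The gripper opens to 85 mm and grips with 20 to 120 N. Pads are 22 mm wide; open, the fingers measure 114 mm over their backs; the gripper's body (76 mm by 85 mm) begins 54 mm behind the grasp point. The pads swing forward as they close: fully open they stand 13 mm farther back than shut.
Start: joints at [0, 4.979, 10.078, 95.1, 0, 90], TCP at [0.55, -0, 0.231] pointing down, gripper open.
Joint ranges: [-179.16, 179.16], [-48.56, 103.87], [-65.8, 70.77], [-126.05, 130.52], [-82.76, 87.17], [-180, 180]. Speed limits (degrees/s): [127.2, 127.2, 147.25, 180, 180, 180].

## Interface

Orientations are given as [roll, pitch, yaw] about the fixed x, y, z axes, in that order (R = Rz(yaw) Ry(pitch) Rx(roll)).
In Python, from workcell import bot, camera, recognise gives the robot as it stands. The module is installed in compiled form; this text tells all that it offers.
- The arm moves only by the tool apply_moves, never from a script. Its argument "targets" is one flat list of numbers, 7 for each row, row after row: the shift along the world's x, y, z in units of 30 mm (1.0 is 30 mm), then the turn, a rotation vector about the world's x, y, z in units of 6 degrees (1.0 is 6 degrees), then the opening, from 0 (shut) to 1 (fully open). A call has 1 to 5 rows; each row is the pose to reach, as a shift and turn from the pose commanded when the call began; what a row does not reach only later rows make up. A row lasts 1/10 s, in which the tool goes at most 50 mm and 8.59 degrees, less where a joint would pass 70% of its speed; a pose out of reach is approached as far as the arm can. A call with a gripper value outside its range is refused whole. The fingers move at their own pace and stop on an object; "newtons" is the grip in N (left out, the last holds). Time passes only in rows, so rows that repeat a pose let the fingers close. It gives the time, the measured TCP pose, the force and the opening at its end, in the units of the state.
- bot.get_obs(): the state, without advancing time (a new reading comes with each control period).
- camera(name): name is "scene" or "side" or "wrist"; returns a dict with "img" (480x640x3 uint8, red, green, blue), "intrinsics" (3x3 intrinsics, pixels), "k1" (the pictures are not rectified: a ray, as slopes to the right and down, at radius r is drawn at 1 + k1 r^2 times it, then the intrinsics apply), "origin" and "rotation" of the camera in the world. Camera axes: x right, y up, looking along -z (the intrinsics and any distortion apply to the point x, -y, -z); pixel columns grow to the right and rows downward; lengths in m; the calibration is good to about 2 mm. A picture is of the moment at which its call begins. There is no depth.
- bot.job_done(): hands the job in, once; it reports no verdict.
Trained networks look in the newest picture that a camera, given by its name, has taken for a name from the list of things; names that differ only in an ending like _2 or _b are one class to them, and where a whole thing is asked for, a point or a joint stands for the part that bears it (a point fixed in the world has none). Each returns a list of dicts, best first, with "conf" (0 to 1); they miss things now and then, are a little off and sometimes report something else, mostly with a low value. They report only what shows in the picture. A call takes as long as a camera call.
- recognise(query, camera): "box" ([left, top, right, bottom] in pixels, round what is visible of it).
The state is a dict: "time": time; "q": joint angles; "qd": joint speeds; "joint_efforts": joint torques, N m; "ee_pos": TCP position; "tcp_rot": TCP orientation; "wrist_force": force on the tool from outside, world axes, zero at the start; "torque": the same for the moment, N m; "opening": finger opening in m.
Only numpy, scipy, OpenCV 4.12 (cv2) and the standard library are available. Lean on these libraries where they do the work, as an engineer would, in place of code of your own. Each camera call takes 0.05 s, during which the arm holds its last target.

## Task

Pack the kit tray for the carving class: slide it fully home against the station's end stop, swing the red clamp over onto its ledge, and only then fill it: tip all the turned knobs out of the blue cup into the knob compartment (next to the ledge) and lay all the drawer-pull blanks on the bench in the other compartment. While the tray is still clamped, stand the empty cup upright on the middle of its black rubber mat; then swing the clamp right back past upright and leave the packed tray there. Do not push or topple the mallet, glue, stone, gouge, square or tin.

Things in the scene. Friction and masses are not known exactly. Their poses are not given: they have to be found in the camera images.
- station: Fixed station: base plate 172 (x) by 435 (y) by 12 mm; fences along its sides (inner faces x = +-73.5 mm, tops 36 mm up) guide the tray along y; +y end open; end stop across the -y end (face y = -145 mm, top 58 mm up); behind it the clamp's post (top 112 mm up, |x| < 24 mm, y -207 to -173 mm). Origin: under the plate, at bench level. Yaw varies within 0.12 rad.
- home (a point): Point on top of the base plate, 12 mm above the bench, at y = -5 mm in the station's frame: the tray's origin lies here when its ledge end touches the end stop. Axes as the station's.
- tray: Wooden tray 142 (x) by 280 (y) by 50 mm tall, walls and floor 6 mm, about 0.45 kg (slides at about 3 N), y along the station's y; starts 40 to 70 mm from home towards +y. Along y: solid ledge, full height, -140 to -104 mm; knob compartment to -12; divider (46 mm tall) to -6; blank compartment to 134; end wall to 140. Compartments 130 mm wide. Origin: centre of underside.
- clamp (a joint): Red clamp's hinge angle (rad), about the station's x axis: about 0 with the arm level and its foot on the ledge of the tray at home (-0.12 with nothing under it), 1.57 upright, 2.1 leaned fully back (limit). Past upright either way it falls over by itself (light friction, 0.03 N m); its own weight (0.32 kg) presses the foot down with 2 to 3 N.
- clamp_hinge (a point): On the clamp's hinge axis: on the station at y = -190 mm, 98 mm above the bench; the axis runs along the station's x.
- clamp_bar (a point): Middle of the clamp arm's steel T-bar: round, 14 mm thick, 138 mm long along the station's x. At clamp angle q it lies at hinge + 92 mm x (cos q along station y, sin q up). The red arm (18 mm wide) meets its middle: pinch or hook it 35 to 55 mm to one side. It rolls between the fingers as the arm swings. Rubber foot: 20 mm wide, 63 mm from the hinge, 36 mm below the arm.
- mat: Fixed, round, black rubber mat, 130 mm across, 5 mm thick: the cup's place. Origin: centre of its underside.
- cup: Wide blue cup 60 mm tall, 84 mm across the foot, 116 mm across the rim, wall 4 mm, 0.13 kg; at first on the mat, with the knobs in it. Straight round wooden handle, 20 mm thick, level along the cup's +y, axis 44 mm above the foot, 50 to 142 mm from the cup's axis; grip it about 92 mm out, upright or tilted about it. Origin: centre of underside; z up through the mouth.
- knob0: Turned drawer knob: dark wooden ball 24 mm across with a pale stub 18 mm across on its underside (30 mm tall in all), 15 g. Origin: centre of the ball; -z points along the stub. Starts in the cup. 4 to 6 of the six are present; None if absent (or while held).
- knob1: Turned drawer knob: dark wooden ball 24 mm across with a pale stub 18 mm across on its underside (30 mm tall in all), 15 g. Origin: centre of the ball; -z points along the stub. Starts in the cup. 4 to 6 of the six are present; None if absent (or while held).
- knob2: Turned drawer knob: dark wooden ball 24 mm across with a pale stub 18 mm across on its underside (30 mm tall in all), 15 g. Origin: centre of the ball; -z points along the stub. Starts in the cup. 4 to 6 of the six are present; None if absent (or while held).
- knob3: Turned drawer knob: dark wooden ball 24 mm across with a pale stub 18 mm across on its underside (30 mm tall in all), 15 g. Origin: centre of the ball; -z points along the stub. Starts in the cup. 4 to 6 of the six are present; None if absent (or while held).
- knob4: Turned drawer knob: dark wooden ball 24 mm across with a pale stub 18 mm across on its underside (30 mm tall in all), 15 g. Origin: centre of the ball; -z points along the stub. Starts in the cup. 4 to 6 of the six are present; None if absent (or while held).
- knob5: Turned drawer knob: dark wooden ball 24 mm across with a pale stub 18 mm across on its underside (30 mm tall in all), 15 g. Origin: centre of the ball; -z points along the stub. Starts in the cup. 4 to 6 of the six are present; None if absent (or while held).
- blank0: Drawer-pull blank: pale wooden bar 96 mm (x) by 20 mm (y) by 26 mm tall with a dark stripe along it, 60 g. Origin: centre of the underside. Lies on the bench. 2 or 3 of the four are present; None if absent (or while held).
- blank1: Drawer-pull blank: pale wooden bar 96 mm (x) by 20 mm (y) by 26 mm tall with a dark stripe along it, 60 g. Origin: centre of the underside. Lies on the bench. 2 or 3 of the four are present; None if absent (or while held).
- blank2: Drawer-pull blank: pale wooden bar 96 mm (x) by 20 mm (y) by 26 mm tall with a dark stripe along it, 60 g. Origin: centre of the underside. Lies on the bench. 2 or 3 of the four are present; None if absent (or while held).
- blank3: Drawer-pull blank: pale wooden bar 96 mm (x) by 20 mm (y) by 26 mm tall with a dark stripe along it, 60 g. Origin: centre of the underside. Lies on the bench. 2 or 3 of the four are present; None if absent (or while held).
- mallet: Bystander: carver's mallet standing on its head, 72 mm across, 215 mm tall. Origin: centre of the underside.
- glue: Bystander: white plastic glue bottle with orange cap, 60 mm across, 160 mm tall. Origin: centre of the underside.
- oilstone: Bystander: grey sharpening stone in a wooden block, 60 by 170 by 34 mm. Origin: centre of the underside.
- gouge: Bystander: gouge lying flat, 230 mm long along its x. Origin: 14 mm under the middle, where handle and blade meet.
- square: Bystander: try square lying flat, stock 110 mm along y, blade 160 mm along x. Origin: under the stock's middle.
- tin: Bystander: green tin of pencils, 72 mm across, tin 90 mm tall, pencils to 180 mm. Origin: centre of the underside.

How it is judged:
By the outcome, as a careful person would: the job done as asked, in the order asked, and still so for the second after the job is handed in, with the robot touching nothing.
Of knob0, knob1, knob2, knob3, knob4, knob5 only 4 to 6 are there at a start; the rules pass over those that are not, and their reading is None.
Of blank0, blank1, blank2, blank3 only 2 to 3 are there at a start; the rules pass over those that are not, and their reading is None.
At some moment in a run one of blank0, blank1, blank2, blank3 may be knocked a few centimetres aside while the robot is not near it.
It also fails if it takes over 210 s, if anything falls off the work surface, if the arm or the gripper's body presses on something with over 40 N, if the wrist force passes 120 N, or if a joint passes its speed limit or range.

## Working session

There is one attempt and no reset: what is moved stays moved. The work goes in short steps, Python scripts to look and compute and a tool call to move; the robot and the scene stay as the last step left them, time stands still between calls to the robot, and variables do not carry over. Pictures are saved under pics/ and viewed, and the job is handed in when it is done.

Besides the shell and the picture viewer there is one more tool, called after "Call:" as name(argument=value, ...), one argument or row to a line, values as JSON. apply_moves: Moves the arm, as the interface text tells. Its arguments: {"type":"object","properties":{"targets":{"type":"array"},"newtons":{"type":"number"}},"required":["targets"]}

```bash
mkdir -p pics; ls
python3 - <<'E'
from workcell import bot,camera,recognise
import cv2
o=bot.get_obs(); print(o)
for n in ["scene","side","wrist"]:
    c=camera(n); cv2.imwrite(f"pics/{n}0.png",c["img"][:,:,::-1]); print(n,c["intrinsics"],c["k1"],c["origin"],c["rotation"])
E
```

```text
pics
{'time': 0.0, 'q': array([-6.56582093e-04,  5.01159257e+00,  1.00373278e+01,  9.51007825e+01,
       -1.69475168e-03,  8.99999302e+01]), 'qd': array([-0.01770263,  0.02195085, -0.05250555, -0.06186271,  0.00733436,
        0.06356824]), 'joint_efforts': array([ 7.68234549e-04, -5.20392072e+01,  4.64802504e+01,  1.63646933e-02,
        2.23589603e-05, -6.77332673e-05]), 'ee_pos': array([ 5.49779467e-01, -1.47302225e-05,  2.30604090e-01]), 'tcp_rot': array([-1.79924953e+02,  1.69465882e-03,  8.99994154e+01]), 'wrist_force': array([0.84474255, 0.14040652, 0.15396693]), 'torque': array([ 0.02538972,  0.02657217, -0.01861669]), 'opening': 0.08540647858351283}
scene [[451.60838345   0.         327.79394373]
 [  0.         451.60838345 236.6872555 ]
 [  0.           0.           1.        ]] 0.0191542770804914 [1.23342402 0.02541768 1.14282752] [31.92236519 -0.45498962 95.06646174]
side [[577.18951548   0.         314.1224863 ]
 [  0.         577.18951548 232.17598516]
 [  0.           0.           1.        ]] -0.15294727388291035 [ 0.32864355 -1.19228102  1.25952804] [ 45.21301434   0.17917454 -12.44143025]
wrist [[356.6753689    0.         320.95618479]
 [  0.         356.6753689  243.9341126 ]
 [  0.           0.           1.        ]] -0.0657936483199639 [0.5510793  0.06758594 0.37282639] [-1.55466702e+01  1.02477941e-02  3.08940045e-03]
```

View pics/scene0.png

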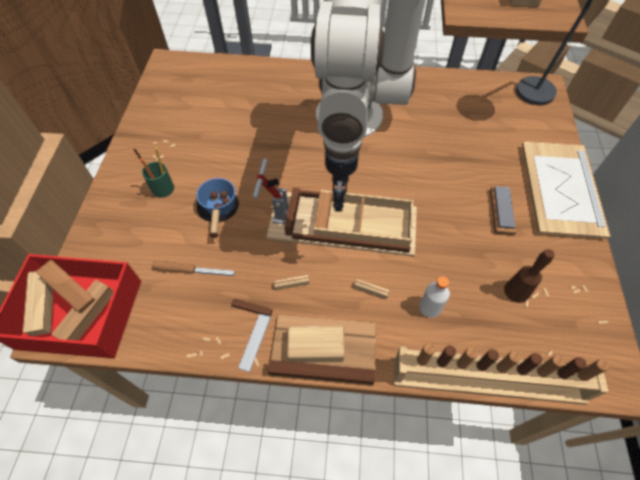

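View pics/side0.png

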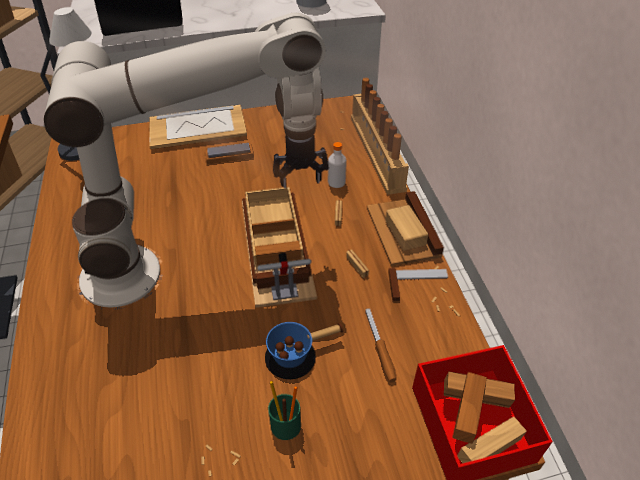

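View pics/wrist0.png

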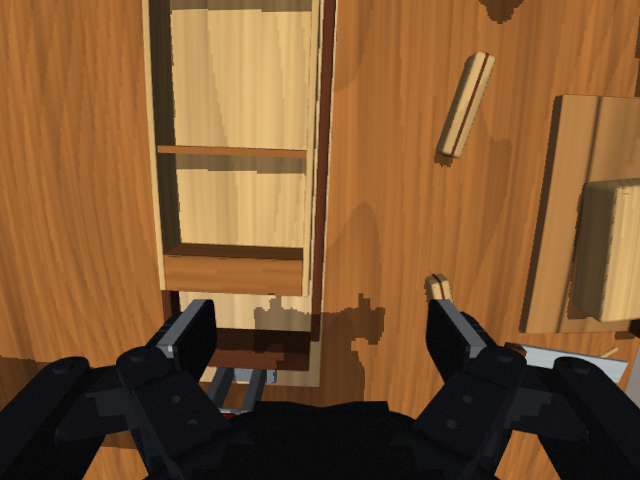

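```bash
cat > h.py <<'E'
import numpy as np, cv2
from scipy.spatial.transform import Rotation as R
from workcell import bot,camera,recognise
def cam(n,save=None):
    c=camera(n)
    if save: cv2.imwrite(save,c["img"][:,:,::-1])
    return c
def rot(c): return R.from_euler('xyz',c["rotation"],degrees=True).as_matrix()
def proj(c,p):
    p=np.atleast_2d(p); q=(p-c["origin"])@rot(c)
    s=np.stack([q[:,0]/-q[:,2],-q[:,1]/-q[:,2]],1)
    s=s*(1+c["k1"]*(s**2).sum(1,keepdims=True)); K=c["intrinsics"]
    return s@K[:2,:2].T+K[:2,2]
def ray(c,uv):
    K=c["intrinsics"]; d=(np.array(uv,float)-K[:2,2])/[K[0,0],K[1,1]]
    s=d.copy()
    for _ in range(20): s=d/(1+c["k1"]*(s**2).sum())
    v=np.array([s[0],-s[1],-1.]); return rot(c)@v
def onz(c,uv,z):
    v=ray(c,uv); o=np.array(c["origin"]); return o+v*(z-o[2])/v[2]
def tri(obs):
    A=np.zeros((3,3));b=np.zeros(3)
    for c,uv in obs:
        v=ray(c,uv); v/=np.linalg.norm(v); P=np.eye(3)-np.outer(v,v); A+=P; b+=P@np.array(c["origin"])
    return np.linalg.solve(A,b)
def crop(c,x0,y0,x1,y1,k,fn,pts=[],lines=[]):
    im=cv2.resize(c["img"][y0:y1,x0:x1,::-1].copy(),None,fx=k,fy=k,interpolation=cv2.INTER_CUBIC)
    for u,v in pts: cv2.circle(im,(int((u+.5-x0)*k),int((v+.5-y0)*k)),2,(0,255,0),-1)
    for a,b in lines: cv2.line(im,tuple(int((t+.5-o)*k) for t,o in zip(a,(x0,y0))),tuple(int((t+.5-o)*k) for t,o in zip(b,(x0,y0))),(0,255,0),1)
    for u in range((x0//20+1)*20,x1,20): cv2.putText(im,str(u),(int((u-x0)*k),10),0,.35,(255,255,0),1); cv2.line(im,(int((u-x0)*k),12),(int((u-x0)*k),18),(255,255,0),1)
    for v in range((y0//20+1)*20,y1,20): cv2.putText(im,str(v),(0,int((v-y0)*k)+4),0,.35,(255,255,0),1); cv2.line(im,(24,int((v-y0)*k)),(30,int((v-y0)*k)),(255,255,0),1)
    cv2.imwrite(fn,im)
E
python3 - <<'E'
from h import *
for n in ["scene","side","wrist"]:
    c=cam(n)
    for q in ["station","tray","clamp","mat","cup","knob0","blank0","mallet","glue","oilstone","gouge","square","tin"]:
        for d in recognise(q,n)[:6]:
            if d["conf"]>.3:
                b=np.array(d["box"]); m=(b[:2]+b[2:])/2
                print(n,q,round(d["conf"],2),b.round(0),onz(c,m,0.02).round(3)[:2])
    if n=="scene": crop(c,180,140,440,330,3,"pics/sc1.png")
    if n=="side": crop(c,220,170,420,390,2.7,"pics/sd1.png")
E
```

```text
scene station 0.84 [254. 160. 415. 255.] [ 0.43  -0.017]
scene tray 0.56 [274. 274. 307. 290.] [ 0.692 -0.116]
scene tray 0.55 [312. 190. 410. 249.] [0.466 0.066]
scene clamp 0.76 [253. 160. 282. 197.] [ 0.337 -0.238]
scene mat 0.9 [198. 196. 241. 221.] [ 0.467 -0.364]
scene cup 0.96 [195. 180. 236. 236.] [ 0.466 -0.377]
scene knob0 0.53 [214. 194. 217. 200.] [ 0.426 -0.386]
scene knob0 0.39 [222. 196. 226. 199.] [ 0.423 -0.359]
scene blank0 0.81 [273. 274. 311. 291.] [ 0.693 -0.111]
scene blank0 0.75 [356. 281. 391. 300.] [0.697 0.112]
scene mallet 0.85 [505. 249. 556. 300.] [0.608 0.545]
scene mallet 0.67 [250. 158. 284. 196.] [ 0.33 -0.24]
scene glue 0.93 [417. 275. 449. 321.] [0.704 0.273]
scene oilstone 0.7 [493. 186. 515. 236.] [0.394 0.498]
scene gouge 0.69 [150. 261. 234. 278.] [ 0.679 -0.396]
scene square 0.67 [233. 299. 273. 371.] [ 0.852 -0.192]
scene tin 0.65 [134. 147. 174. 199.] [ 0.348 -0.6  ]
side station 0.66 [240. 201. 316. 308.] [ 0.471 -0.039]
side tray 0.79 [246. 186. 302. 264.] [0.479 0.086]
side tray 0.59 [258. 256. 312. 275.] [ 0.484 -0.087]
side clamp 0.8 [26
[... 410 characters left out ...]
e gouge 0.75 [368. 310. 398. 382.] [ 0.677 -0.414]
side gouge 0.53 [387. 268. 448. 301.] [ 0.831 -0.239]
side square 0.71 [386. 271. 450. 300.] [ 0.832 -0.242]
side square 0.67 [294. 343. 305. 353.] [ 0.467 -0.373]
side tin 0.76 [268. 382. 302. 440.] [ 0.399 -0.539]
wrist station 0.6 [162.   1. 340. 419.] [0.481 0.005]
wrist tray 0.78 [143.   0. 323. 296.] [0.467 0.065]
wrist clamp 0.57 [225. 411. 236. 418.] [ 0.442 -0.246]
wrist blank0 0.62 [434.  50. 495. 158.] [0.687 0.107]
wrist blank0 0.57 [424. 272. 450. 302.] [ 0.676 -0.079]
wrist square 0.83 [504. 341. 629. 382.] [ 0.843 -0.175]
wrist square 0.65 [165.   2. 338. 418.] [0.482 0.005]
wrist tin 0.36 [423. 272. 449. 298.] [ 0.675 -0.077]
```

View pics/sc1.png

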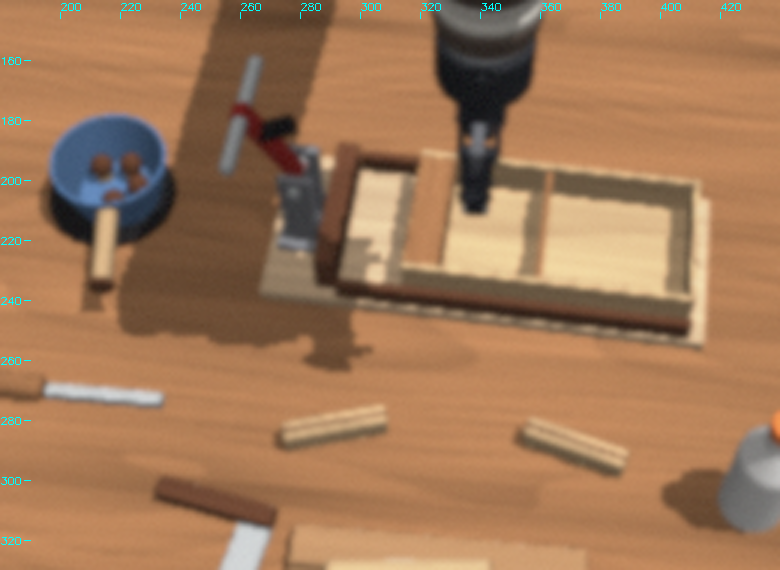

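View pics/sd1.png

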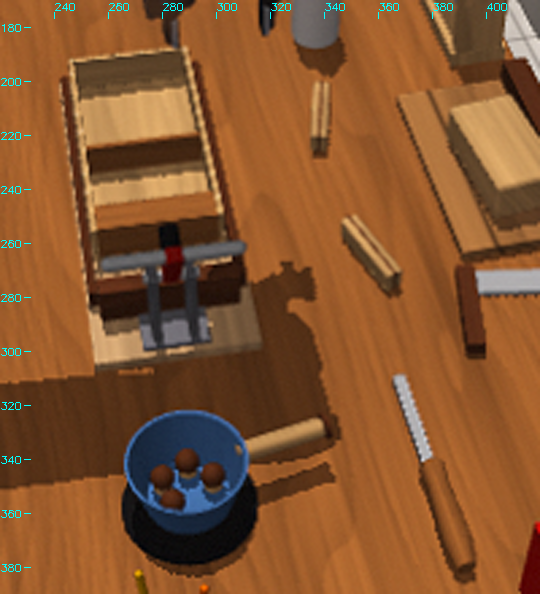

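```bash
cat > st.py <<'E'
from h import *
from scipy.optimize import least_squares
def T(p,pts):
    x,y,a=p; pts=np.atleast_2d(pts); c,s=np.cos(a),np.sin(a)
    return np.stack([x+c*pts[:,0]-s*pts[:,1],y+s*pts[:,0]+c*pts[:,1],pts[:,2]],1)
E
python3 - <<'E'
from st import *
import pickle
C={n:cam(n) for n in ["scene","side","wrist"]}
ob=[("scene",(.086,-.2175,0.),(267.3,238.3)),("scene",(.086,.2175,0.),(414,255.3)),("side",(-.086,-.2175,0.),(256,306.8)),("side",(.086,-.2175,0.),(317,298.5)),("wrist",(.086,-.2175,.012),(319,387))]
f=lambda p:np.concatenate([proj(C[n],T(p,P))[0]-uv for n,P,uv in ob])
r=least_squares(f,[.45,0,0]); print(r.x,r.fun.round(1))
p=r.x
np.save("st.npy",p)
pl=[(sx*.086,sy*.2175,.012) for sx,sy in((-1,-1),(1,-1),(1,1),(-1,1))]
fe=[(.0735,-.145,.036),(.0735,.2175,.036)]; fe2=[(-.0735,-.145,.036),(-.0735,.2175,.036)]
es=[(-.0735,-.145,.058),(.0735,-.145,.058)]
bar=[(sx*.069,-.190+.092*np.cos(2.1),.098+.092*np.sin(2.1)) for sx in(-1,1)]
for n,(a,b,c_,d,k) in {"scene":(240,140,440,270,4),"side":(230,180,330,320,4),"wrist":(100,0,420,480,1.25)}.items():
    L=[]
    for s in (pl+[pl[0]],fe,fe2,es,bar):
        q=proj(C[n],T(p,s)); L+=list(zip(q[:-1],q[1:]))
    crop(C[n],a,b,c_,d,k,f"pics/fit_{n}.png",lines=L)
E
```

```text
[ 0.47076574  0.01077865 -0.03493902] [-1.1  0.9 -0.6  0.2 -0.7  0.6 -0.2 -0.  -0.  -1. ]
```

View pics/fit_scene.png

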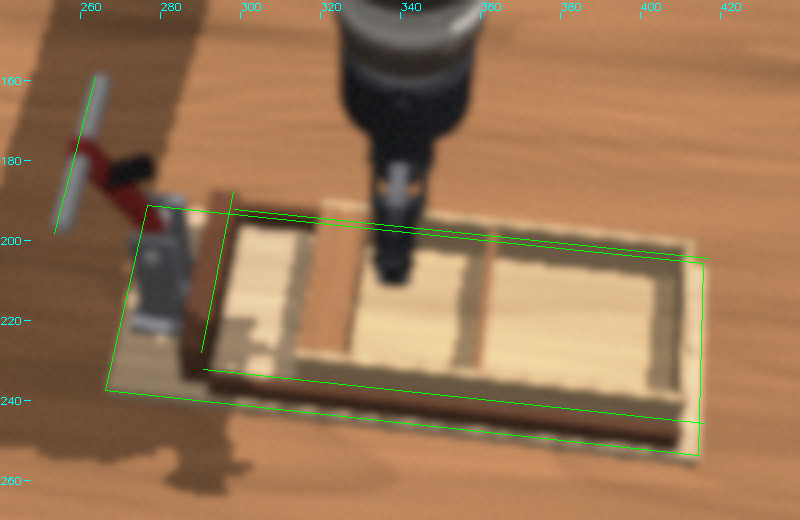

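View pics/fit_side.png

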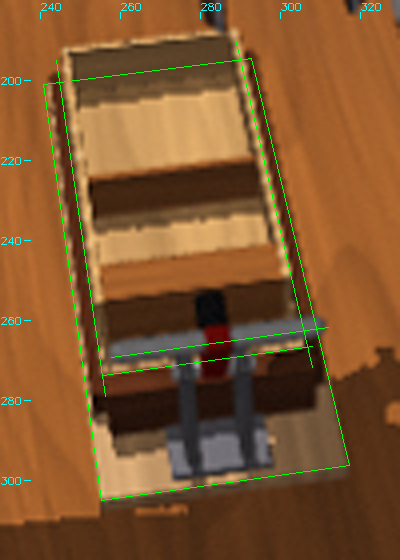

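View pics/fit_wrist.png

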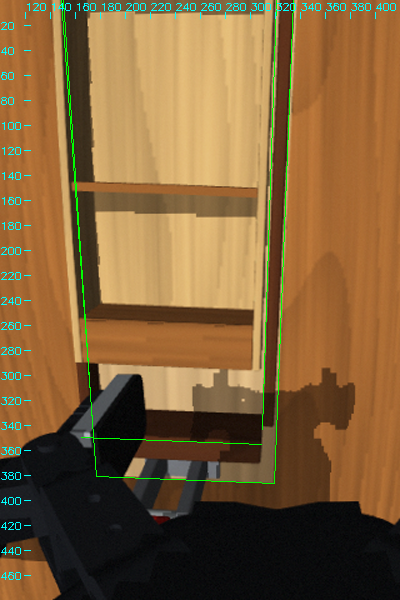

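Run:
```python
from st import *
p=np.load("st.npy"); c=cam("wrist"); s=cam("scene"); d=cam("side")
def loc(w): 
    v=np.array(w)-[p[0],p[1],0]; a=p[2]; return np.array([np.cos(a)*v[0]+np.sin(a)*v[1],-np.sin(a)*v[0]+np.cos(a)*v[1],v[2]])
for uv in [(162,292),(303,295),(157,150)]: print(loc(onz(c,uv,.062)).round(4))
# scene: tray far corner +x,+y top ; crop coords /4 + (240,140)
for uv in [(240+681/4,140+399/4),(240+692/4,140+240/4)]: print('sc',loc(onz(s,uv,.062)).round(4))
for P in [(0,.26,.1),(0,.2,.04),(0,-.0,.04),(.045,-.236,.177),(-.045,-.236,.177),(0,-.19,.098)]: print(P,T(p,P).round(4))
# cup
cr=recognise("cup","scene"); print(cr[:1]); print(recognise("cup","side")[:2])
crop(s,180,160,260,250,8,"pics/cup_s.png"); crop(d,255,315,350,385,8,"pics/cup_d.png")
```

```text
[-0.0685 -0.0799  0.062 ]
[ 0.0664 -0.0777  0.062 ]
[-0.0621  0.0519  0.062 ]
sc [0.0728 0.1981 0.062 ]
sc [-0.0676  0.2024  0.062 ]
(0, 0.26, 0.1) [[0.4798 0.2706 0.1   ]]
(0, 0.2, 0.04) [[0.4778 0.2107 0.04  ]]
(0, -0.0, 0.04) [[0.4708 0.0108 0.04  ]]
(0.045, -0.236, 0.177) [[ 0.5075 -0.2266  0.177 ]]
(-0.045, -0.236, 0.177) [[ 0.4175 -0.2235  0.177 ]]
(0, -0.19, 0.098) [[ 0.4641 -0.1791  0.098 ]]
[{'box': [194.3, 177.8, 233.5, 237.8], 'conf': 0.67}]
[{'box': [266.9, 320.3, 342.7, 366.9], 'conf': 0.8}]
```

View pics/cup_s.png

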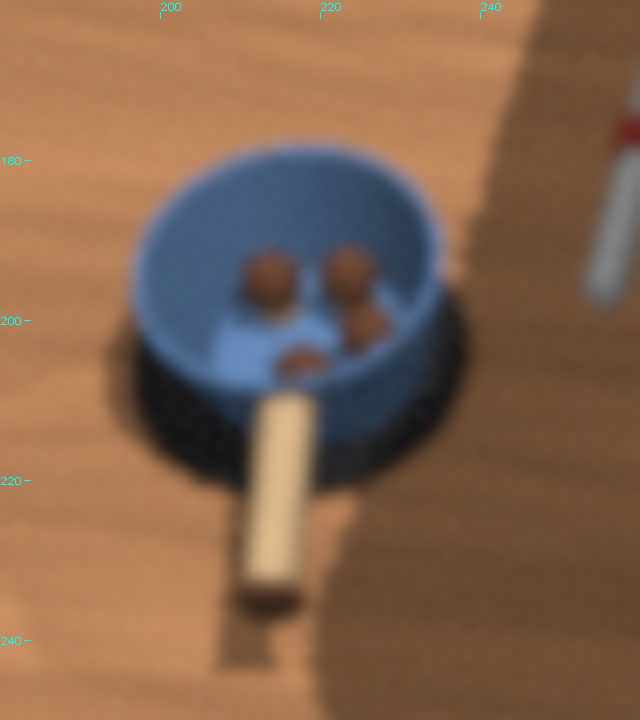

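View pics/cup_d.png

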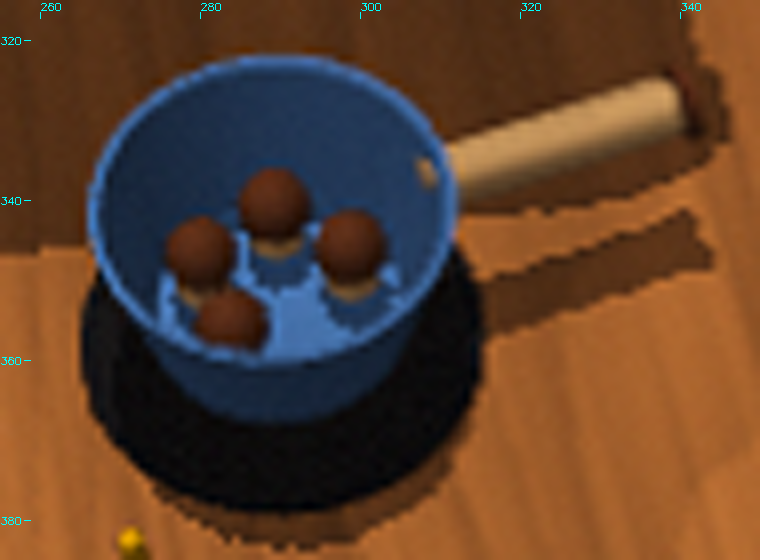

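Call:
apply_moves(
  targets=[-0.5,1.65,0,0,0,-0.1,0,-1,3.3,0,0,0,-0.2,0,-1.5,4.9,0,0,0,-0.3,0,-2,6.5,0,0,0,-0.33,0,-2.37,8.2,0,0,0,-0.33,0],
  newtons=40,
)

```text
time: 3.15
ee_pos: [0.4792, 0.2416, 0.2317]
tcp_rot: [180.0, -0.0, 88.0]
wrist_force: [0.8, 0.7, 0.3]
opening: 0.0124
```

Call:
apply_moves(
  targets=[0,0,-1.6,0,0,0,0,0,0,-3.2,0,0,0,0,0,0,-4.8,0,0,0,0,0,0,-6.3,0,0,0,0,0,0,-6.3,0,0,0,0],
)

```text
time: 3.65
ee_pos: [0.4766, 0.2382, 0.0363]
tcp_rot: [-179.5, 0.3, 88.0]
wrist_force: [-0.6, -0.3, 0.6]
opening: -0.0
```

Call:
apply_moves(
  targets=[-0.01,-0.4,0,0,0,0,0,-0.02,-0.7,0,0,0,0,0,-0.03,-1.0,0,0,0,0,0,-0.04,-1.3,0,0,0,0,0,-0.05,-1.6,0,0,0,0,0],
)

```text
time: 4.15
ee_pos: [0.4797, 0.1917, 0.044]
tcp_rot: [179.9, -0.1, 88.0]
wrist_force: [1.0, 5.8, 2.3]
opening: -0.0001
```

Call:
apply_moves(
  targets=[-0.01,-0.3,0,0,0,0,0,-0.02,-0.6,0,0,0,0,0,-0.03,-0.8,0,0,0,0,0,-0.03,-0.9,0,0,0,0,0,-0.03,-1.0,0,0,0,0,0],
)

```text
time: 4.65
ee_pos: [0.4778, 0.1617, 0.0422]
tcp_rot: [-180.0, -0.0, 88.0]
wrist_force: [0.2, 4.1, 3.4]
opening: 0.0001
```

Call:
apply_moves(
  targets=[0,-0.1,0,0,0,0,0,-0.01,-0.2,0,0,0,0,0,-0.01,-0.3,0,0,0,0,0,-0.01,-0.3,0,0,0,0,0],
)

```text
time: 5.05
ee_pos: [0.4783, 0.1593, 0.043]
tcp_rot: [179.9, -0.8, 88.3]
wrist_force: [1.2, 41.0, -2.3]
opening: -0.0003
```

Call:
apply_moves(
  targets=[0,0.15,0,0,0,0,0,0,0.6,0,0,0,0,0,0,1.0,0,0,0,0,0,0,1.0,1,0,0,0,0,0,1.0,2.5,0,0,0,0],
)

```text
time: 5.55
ee_pos: [0.4757, 0.1828, 0.1151]
tcp_rot: [-179.7, 0.2, 88.1]
wrist_force: [0.7, 0.2, 0.3]
opening: -0.0001
```

Call:
apply_moves(
  targets=[0,0,1.6,0,0,0,0,0,0,3.2,0,0,0,0,0,-1,3.5,0,0,0,0,0,-2,3.5,0,0,0,0,0,-2,3.5,0,0,0,0],
)

```text
time: 6.05
ee_pos: [0.4777, 0.1209, 0.2227]
tcp_rot: [180.0, 0.1, 87.9]
wrist_force: [-0.0, -0.0, -0.4]
opening: 0.0001
```

Run:
```python
from st import *
c=cam("wrist","pics/w2.png"); s=cam("scene")
p=np.load("st.npy"); print(c["origin"],bot.get_obs()["wrist_force"])
crop(s,240,140,440,270,4,"pics/s2.png")
print(proj(c,T(p,[(-.071,-.145,.062),(.071,-.145,.062)])))
```

```text
[0.48121719 0.18864624 0.3648141 ] [-0.84906111 -0.03431933 -0.36320085]
[[252.10253566 454.63035604]
 [382.31543969 454.40882539]]
```

View pics/w2.png

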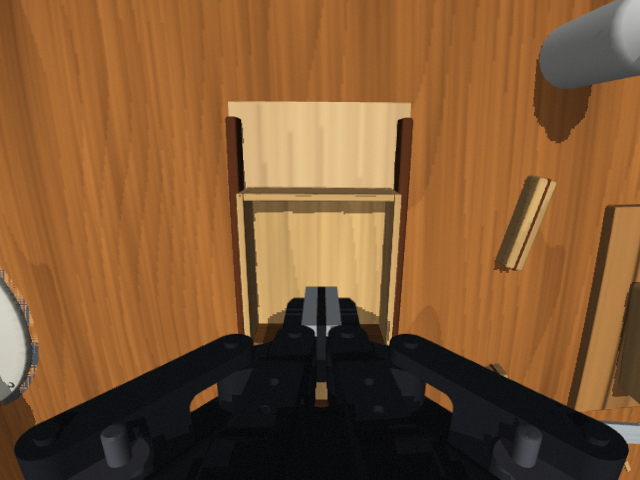

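View pics/s2.png

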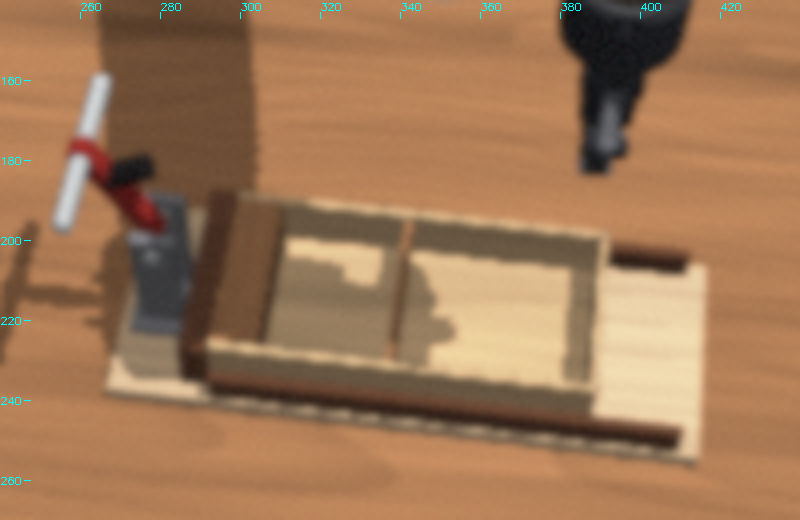

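Run:
```python
from st import *
p=np.load("st.npy"); o=bot.get_obs(); print(o["q"].round(1),o["ee_pos"])
s=cam("scene"); d=cam("side"); w=cam("wrist")
crop(d,235,235,325,310,8,"pics/d3.png"); crop(s,245,150,300,245,7,"pics/s3.png")
for uv,P in [((228.5,102),(-.086,.2175,.012)),((411,102.5),(.086,.2175,.012))]: print(onz(w,uv,.012),T(p,P))
```

```text
[ 14.4  -3.    1.   94.   -0.  106.5] [0.47753133 0.1227524  0.22195484]
[0.39602908 0.23371934 0.012     ] [[0.39241591 0.23115005 0.012     ]]
[0.56654031 0.22739585 0.012     ] [[0.56431094 0.22514176 0.012     ]]
```

View pics/d3.png

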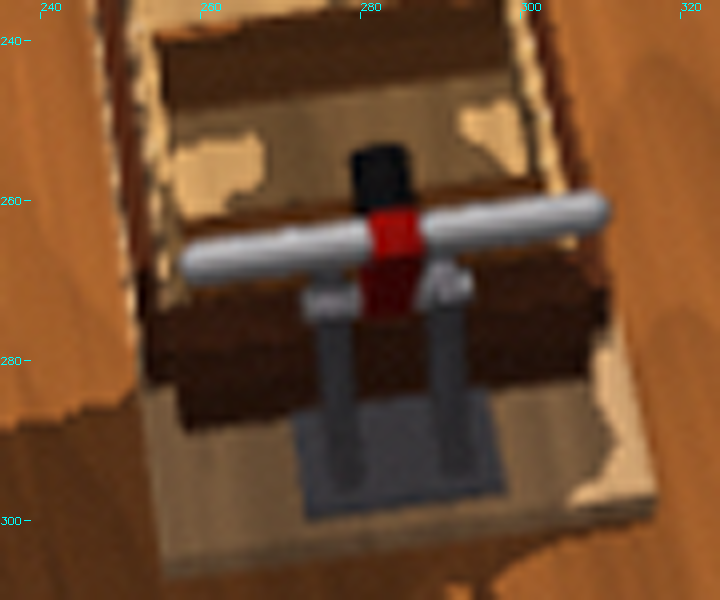

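View pics/s3.png

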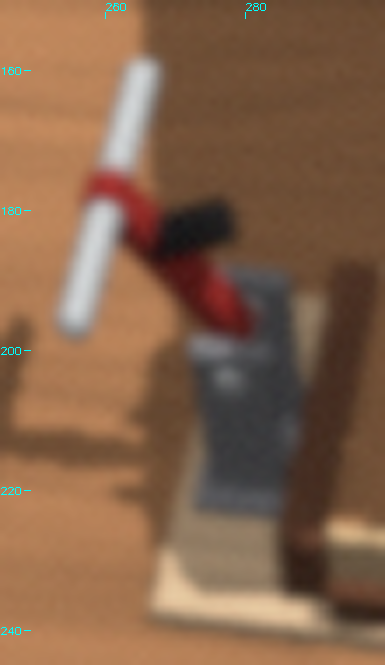

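Run:
```python
from st import *
s=cam("scene"); d=cam("side")
a=tri([(s,(265.0,159.0)),(d,(257.8,267.3))]); b=tri([(s,(255.2,196.0)),(d,(308.7,260.7))])
print(a,b,(a+b)/2,np.linalg.norm(a-b),(b-a)/np.linalg.norm(b-a))
p=np.load("st.npy");print(T(p,[(-.069,-.2364,.1774),(0.069,-.2364,.1774)]))
for n,c in(("s",s),("d",d)): print(n,proj(c,[a,b]))
```

```text
[ 0.39474071 -0.2187252   0.17824035] [ 0.52458302 -0.22390478  0.17723825] [ 0.45966186 -0.22131499  0.1777393 ] 0.12994944158760477 [ 0.99917558 -0.03985848 -0.00771146]
[[ 0.39354994 -0.22306677  0.1774    ]
 [ 0.53146572 -0.22788737  0.1774    ]]
s [[264.90704069 159.11990902]
 [255.15616354 196.05202481]]
d [[257.66452061 267.19793787]
 [308.64067665 260.66031977]]
```

Call:
apply_moves(
  targets=[0.1,-1,1,0,0,1.4,0,0.2,-2,2,0,0,2.8,0.3,0.3,-3,2,0,0,4.2,0.6,0.4,-4,2,0,0,5.6,1,0.5,-5,2,0,0,7,1],
)

```text
time: 6.9
ee_pos: [0.4928, -0.0277, 0.2824]
tcp_rot: [180.0, 0.0, 130.4]
wrist_force: [0.4, -0.3, -0.1]
opening: 0.0584
```

Call:
apply_moves(
  targets=[0.1,-1.3,0,0,0,1.4,1,0.2,-2.6,0,0,0,2.8,1,0.3,-3.9,0,0,0,4.2,1,0.4,-5.2,0,0,0,5.6,1,0.45,-6.5,0,0,0,7,1],
)

```text
time: 7.4
ee_pos: [0.5063, -0.2233, 0.282]
tcp_rot: [180.0, -0.0, 172.4]
wrist_force: [1.2, 0.1, -0.4]
opening: 0.0854
```

Call:
apply_moves(
  targets=[0,0,0,0,0,1,1,0,0,0,0,0,1,1],
)

```text
time: 7.6
ee_pos: [0.5061, -0.2226, 0.2816]
tcp_rot: [180.0, -0.1, 178.0]
wrist_force: [0.5, 0.6, -0.5]
opening: 0.0853
```

Call:
apply_moves(
  targets=[0,0,-1.4,0,0,0,1,0,0,-2.8,0,0,0,1,0,0,-4.0,0,0,0,1,0,0,-4.05,0,0,0,1],
)

```text
time: 8.0
ee_pos: [0.5042, -0.22, 0.156]
tcp_rot: [179.8, -0.4, 177.9]
wrist_force: [-0.6, 0.4, 0.7]
opening: 0.0854
```

Run:
```python
from st import *
s=cam("scene"); d=cam("side"); w=cam("wrist","pics/w4.png"); print(bot.get_obs()["ee_pos"],bot.get_obs()["wrist_force"])
crop(d,235,215,345,310,7,"pics/d4.png"); crop(s,220,120,320,245,5,"pics/s4.png")
```

```text
[ 0.50675743 -0.22166985  0.16288985] [-0.05747097 -0.48145412  0.31400226]
```

View pics/w4.png

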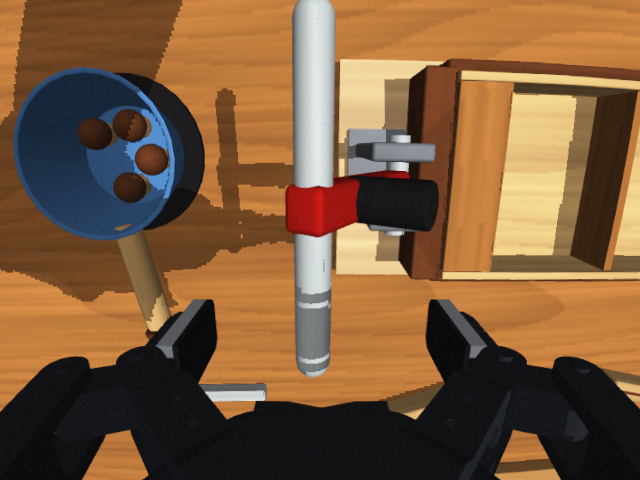

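View pics/d4.png

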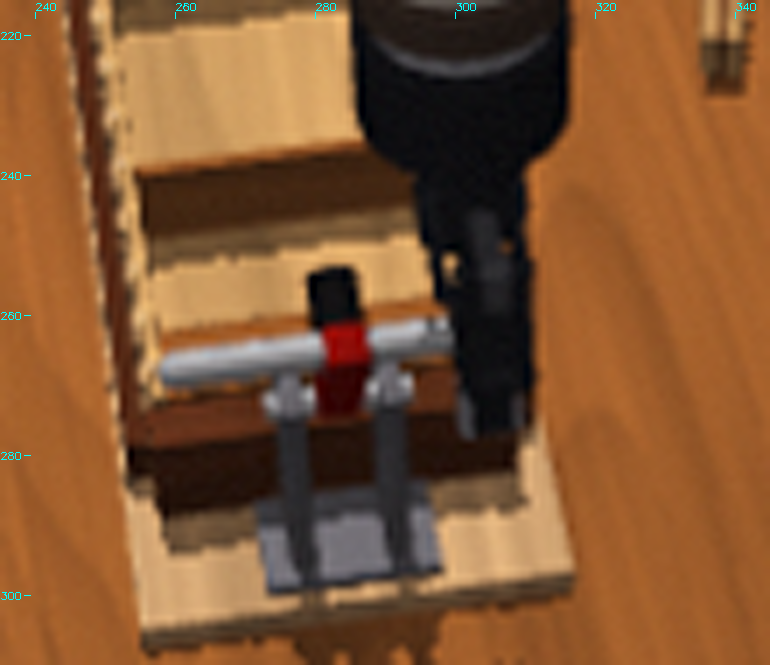

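View pics/s4.png

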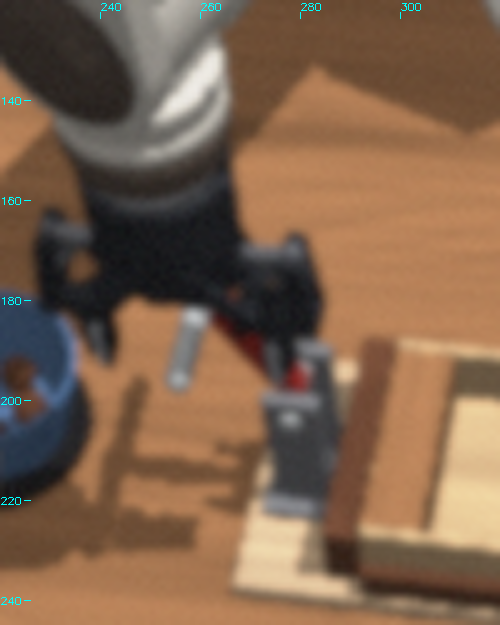

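Call:
apply_moves(
  targets=[0,0,0,0,0,0,0,0,0,0,0,0,0,0,0,0,0,0,0,0,0,0,0,0,0,0,0,0,0,0,0,0,0,0,0],
  newtons=25,
)

```text
time: 8.65
ee_pos: [0.5062, -0.2224, 0.1611]
tcp_rot: [-180.0, 0.0, 178.0]
wrist_force: [-0.9, -5.6, 2.4]
opening: 0.0132
```

Run:
```python
import numpy as np
q0=2.1
for st in (1.4,.7,.02):
  for q in np.linspace(q0,st,6)[1:]:
    dy=.092*(np.cos(q)-np.cos(q0)); dz=.092*(np.sin(q)-np.sin(q0)); print(round(q,2),round(.035*dy/.03,2),round(dy/.03,2),round(dz/.03,2))
  q0=st
```

```text
1.96 0.01 0.38 0.19
1.82 0.03 0.79 0.32
1.68 0.04 1.21 0.4
1.54 0.06 1.64 0.42
1.4 0.07 2.07 0.37
1.26 0.01 0.42 -0.1
1.12 0.03 0.81 -0.26
0.98 0.04 1.19 -0.48
0.84 0.05 1.53 -0.74
0.7 0.06 1.82 -1.05
0.56 0.01 0.25 -0.34
0.43 0.02 0.44 -0.7
0.29 0.02 0.59 -1.09
0.16 0.02 0.68 -1.5
0.02 0.03 0.72 -1.91
```

Gripped (13 mm). Swing through the arc.

Call:
apply_moves(
  targets=[0.01,0.38,0.19,0,0,0,0,0.03,0.79,0.32,0,0,0,0,0.04,1.21,0.4,0,0,0,0,0.06,1.64,0.42,0,0,0,0,0.07,2.07,0.37,0,0,0,0],
)

```text
time: 9.15
ee_pos: [0.5086, -0.1592, 0.1722]
tcp_rot: [-180.0, 0.1, 178.0]
wrist_force: [2.9, -1.5, 1.2]
opening: 0.0131
```

Call:
apply_moves(
  targets=[0.01,0.42,-0.1,0,0,0,0,0.03,0.81,-0.26,0,0,0,0,0.04,1.19,-0.48,0,0,0,0,0.05,1.53,-0.74,0,0,0,0,0.06,1.82,-1.05,0,0,0,0],
)

```text
time: 9.65
ee_pos: [0.5101, -0.1044, 0.1395]
tcp_rot: [-180.0, 0.0, 178.0]
wrist_force: [7.1, -2.3, -2.0]
opening: 0.0129
```

Call:
apply_moves(
  targets=[0.01,0.25,-0.34,0,0,0,0,0.02,0.44,-0.7,0,0,0,0,0.02,0.59,-1.09,0,0,0,0,0.02,0.68,-1.5,0,0,0,0,0.02,0.68,-1.5,0,0,0,0],
)

```text
time: 10.15
ee_pos: [0.5107, -0.0862, 0.0932]
tcp_rot: [-179.8, -0.0, 178.0]
wrist_force: [7.9, -14.2, -3.4]
opening: 0.0131
```

Call:
apply_moves(
  targets=[0,0.0,-0.2,0,0,0,0,0,0,-0.35,0,0,0,0,0,0,-0.35,0,0,0,0.4,0,0,-0.35,0,0,0,0.4,0,0,-0.35,0,0,0,0.5],
)

```text
time: 10.65
ee_pos: [0.5097, -0.0843, 0.084]
tcp_rot: [180.0, -0.1, 178.0]
wrist_force: [-0.8, -0.9, -0.4]
opening: 0.0427
```

Call:
apply_moves(
  targets=[0,0,0,0,0,0,0.8,0,0,1,0,0,0,0.8,0,0,2,0,0,0,0.8,0,0,3.5,0,0,0,0.8,0,0,5,0,0,0,0.8],
)

```text
time: 11.15
ee_pos: [0.5099, -0.0847, 0.2358]
tcp_rot: [180.0, -0.1, 178.0]
wrist_force: [1.0, 0.2, 0.7]
opening: 0.0681
```

Call:
apply_moves(
  targets=[0,-0.5,0.5,0,0,0,0.5,0,-2,1,0,0,0,0.3,0,-2,1,0,0,0,0.3],
)

```text
time: 11.45
ee_pos: [0.5109, -0.1482, 0.2664]
tcp_rot: [-179.9, 0.1, 177.9]
wrist_force: [-0.5, 1.1, 0.1]
opening: 0.0265
```

Run:
```python
from st import *
s=cam("scene"); d=cam("side"); w=cam("wrist","pics/w5.png"); o=bot.get_obs(); print(o["ee_pos"],o["wrist_force"],o["q"].round(1))
crop(d,220,170,380,390,2.7,"pics/d5.png"); crop(s,180,120,420,300,3.3,"pics/s5.png")
print(recognise("mat","side")[0],recognise("mat","scene")[0],recognise("mat","wrist")[:1],recognise("cup","wrist")[:1])
```

```text
[ 0.51040755 -0.14479045  0.26424562] [-1.12802743  0.43243925 -0.07350279] [-15.8   3.2  11.9  98.8   0.  -13.8]
{'box': [265.6, 349.1, 312.2, 380.8], 'conf': 0.81} {'box': [196.0, 193.2, 239.2, 221.1], 'conf': 0.81} [{'box': [93.8, 93.2, 169.2, 209.5], 'conf': 0.67}] [{'box': [29.1, 91.8, 151.3, 288.6], 'conf': 0.73}]
```

View pics/w5.png

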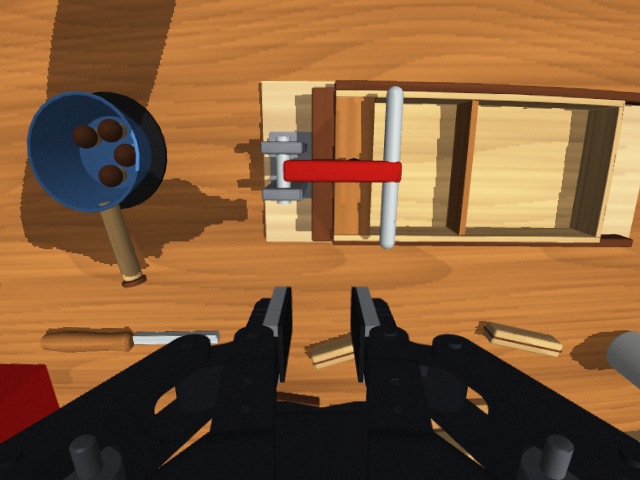

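View pics/d5.png

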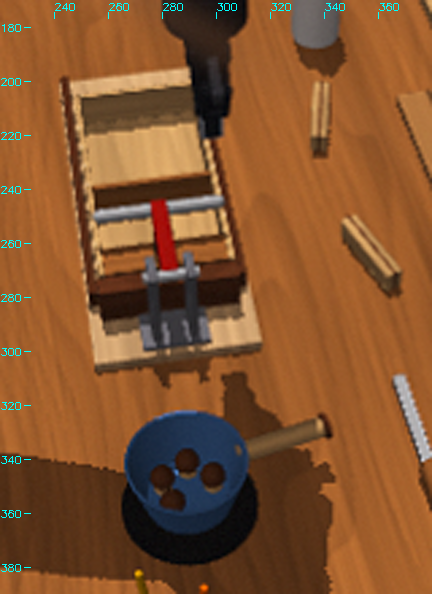

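View pics/s5.png

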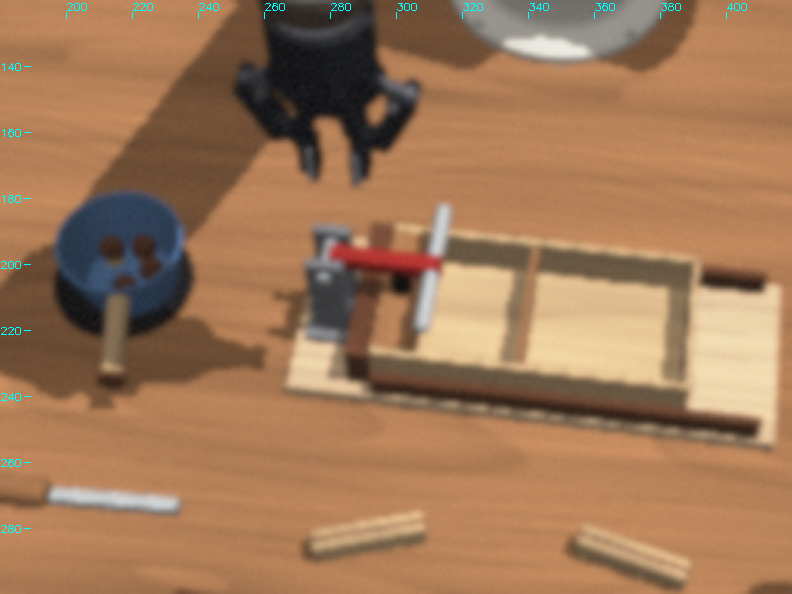

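```bash
cat > cup.py <<'E'
from st import *
th=np.linspace(0,2*np.pi,241)[:-1]
def circ(c,x,y,z,r):
    return proj(c,np.stack([x+r*np.cos(th),y+r*np.sin(th),0*th+z],1))
def ext(c,v,z,r):
    q=circ(c,v[0],v[1],z,r); return q[:,0].min(),q[:,0].max(),q[:,1].min(),q[:,1].max()
def fitc(obs,z,r,x0):
    # obs: list (cam,[l,r,t,b] with None)
    def f(v):
        e=[]
        for c,o in obs:
            q=ext(c,v,z,r); e+=[a-b for a,b in zip(q,o) if b is not None]
        return e
    s=least_squares(f,x0); return s.x,s.fun.round(1)
E
python3 - <<'E'
from cup import *
s=cam("scene"); d=cam("side")
for obs in ([(d,(265.5,311.7,321.4,360.1)),(s,(196.1,234.9,177.4,208))],):
    for o in (obs,obs[:1],obs[1:]): print("rim",fitc(o,.065,.058,[.46,-.37]))
o=[(d,(264.8,315,None,378.6)),(s,(193.8,238,None,220.7))]
for oo in (o,o[:1],o[1:]): print("mat",fitc(oo,.005,.065,[.46,-.37]))
e=tri([(d,(341,328)),(s,(213.5,235))]); print("hend",e)
print(proj(s,[e]),proj(d,[e]))
E
```

```text
rim (array([ 0.44006715, -0.37348675]), array([-0.4,  0.1, -0.3, -0.3, -0.6, -0.1, -0.2,  0.3]))
rim (array([ 0.4403056 , -0.37451597]), array([-0.2,  0.2, -0. ,  0. ]))
rim (array([ 0.43971173, -0.37248363]), array([-0.3,  0.3, -0.2,  0.2]))
mat (array([ 0.4393512 , -0.38353947]), array([-0.5,  0.2,  0.1,  0.9, -0.8,  0.6]))
mat (array([ 0.43983835, -0.38314202]), array([-0.4,  0.4, -0. ]))
mat (array([ 0.43753724, -0.38405249]), array([ 0.9, -0.9,  0.1]))
hend [ 0.5789565  -0.35266542  0.04677857]
[[213.04134437 235.47564904]] [[340.36443773 327.64972612]]
```

Call:
apply_moves(
  targets=[0.7,-1.4,0,0,0,0.9,0.3,1.4,-2.8,0,0,0,1.75,0.3,2.2,-4.2,0,0,0,1.75,0.35,3.2,-5.6,0,0,0,1.75,0.4,3.2,-6.5,0,0,0,1.75,0.4],
)

```text
time: 12.4
ee_pos: [0.6086, -0.3418, 0.2612]
tcp_rot: [179.9, -0.2, -171.4]
wrist_force: [0.4, 0.6, -0.2]
opening: 0.0342
```

Call:
apply_moves(
  targets=[0,0,0,-1.38,-0.2,0,0.4,0,0,0,-2.77,-0.41,0,0.4,0,0,0,-4.15,-0.62,0,0.4,0,0,0,-5.54,-0.83,0,0.4,0,0,0,-6.92,-1.04,0,0.4],
)

```text
time: 12.9
ee_pos: [0.6067, -0.3392, 0.266]
tcp_rot: [-137.6, 0.1, -171.4]
wrist_force: [0.5, -0.4, 0.1]
opening: 0.0342
```

Call:
apply_moves(
  targets=[0,0,0,-1.38,-0.2,0,0.4,0,0,0,-1.98,-0.29,0,0.4,0,0,0,-1.98,-0.29,0,0.4],
)

```text
time: 13.2
ee_pos: [0.606, -0.3381, 0.2626]
tcp_rot: [-126.0, -0.2, -171.3]
wrist_force: [0.3, 0.4, -0.1]
opening: 0.0338
```

Run:
```python
from st import *
o=bot.get_obs(); print(o["ee_pos"],o["wrist_force"],o["q"].round(1),o["opening"]); Rm=R.from_euler('xyz',o["tcp_rot"],degrees=True).as_matrix(); print(Rm.round(3))
```

```text
[ 0.60604518 -0.33808307  0.26257422] [ 0.26241304  0.40599965 -0.13694289] [-10.9   0.4  -5.7  59.4 -49.7 -31.2] 0.03384393874318951
[[-0.989 -0.091  0.12 ]
 [-0.151  0.581 -0.8  ]
 [ 0.003 -0.809 -0.588]]
```

Call:
apply_moves(
  targets=[0.05,-0.87,-1.6,0,0,0,0.4,0.05,-0.87,-3.2,0,0,0,0.4,0.05,-0.87,-4.8,0,0,0,0.4,0.05,-0.87,-6.3,0,0,0,0.4,0.05,-0.87,-6.9,0,0,0,0.4],
)

```text
time: 13.7
ee_pos: [0.6061, -0.3658, 0.0523]
tcp_rot: [-126.3, -0.3, -171.5]
wrist_force: [-0.4, -0.5, -0.5]
opening: 0.0342
```

Call:
apply_moves(
  targets=[0,0,-0.6,0,0,0,0.4,0,0,-0.6,0,0,0,0.4],
)

```text
time: 13.9
ee_pos: [0.6071, -0.3661, 0.0369]
tcp_rot: [-126.2, -0.2, -171.5]
wrist_force: [1.3, 0.8, -0.7]
opening: 0.0342
```

Run:
```python
from st import *
s=cam("scene"); d=cam("side"); w=cam("wrist","pics/w6.png"); o=bot.get_obs(); print(o["ee_pos"],o["wrist_force"])
crop(d,250,280,370,390,6,"pics/d6.png"); crop(s,180,150,280,280,5,"pics/s6.png")
```

```text
[ 0.60904434 -0.36650706  0.04157386] [-0.11775195 -0.07974627 -0.25924618]
```

View pics/w6.png

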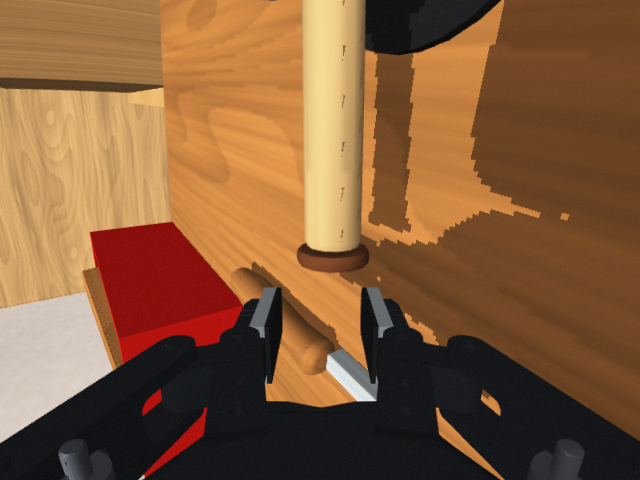

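View pics/d6.png

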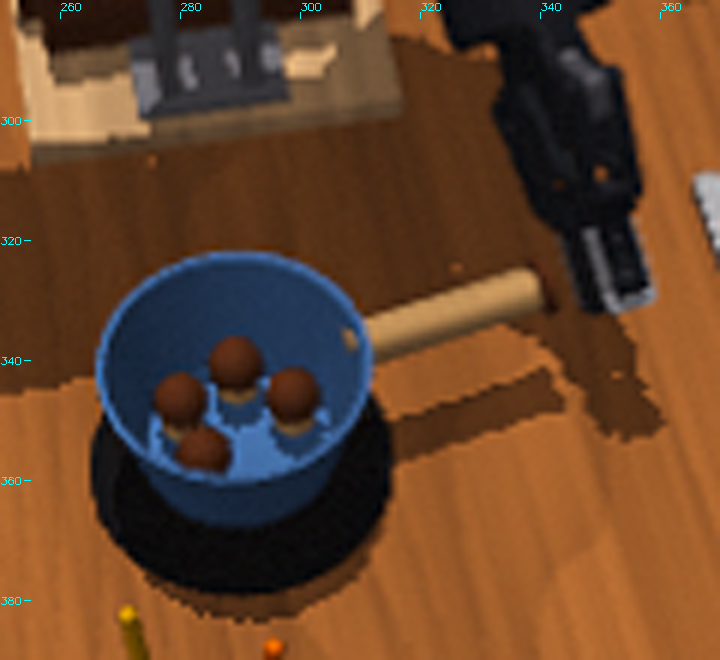

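View pics/s6.png

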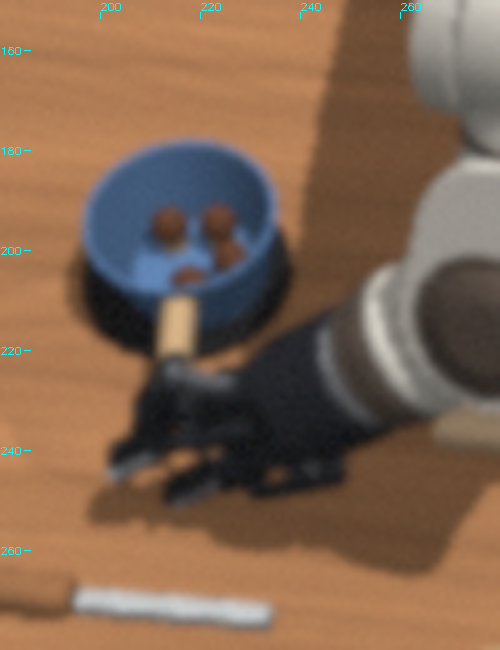

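Call:
apply_moves(
  targets=[0,0.08,-0.1,0,0,0,0.4,-0.8,-0.04,-0.1,0,0,0,0.4,-1.6,-0.16,-0.1,0,0,0,0.4,-2.47,-0.29,-0.1,0,0,0,0.4,-2.47,-0.29,-0.1,0,0,0,0.4],
)

```text
time: 14.55
ee_pos: [0.5317, -0.3749, 0.0372]
tcp_rot: [-126.0, -0.0, -171.5]
wrist_force: [-0.3, -0.1, 0.1]
opening: 0.0338
```

Run:
```python
from st import *
w=cam("wrist","pics/w7.png"); d=cam("side");crop(d,250,280,370,390,6,"pics/d7.png"); o=bot.get_obs(); print(o["ee_pos"],o["wrist_force"])
```

```text
[ 0.53440894 -0.37489906  0.03829029] [-0.70227388  0.53247764  0.31347859]
```

View pics/w7.png

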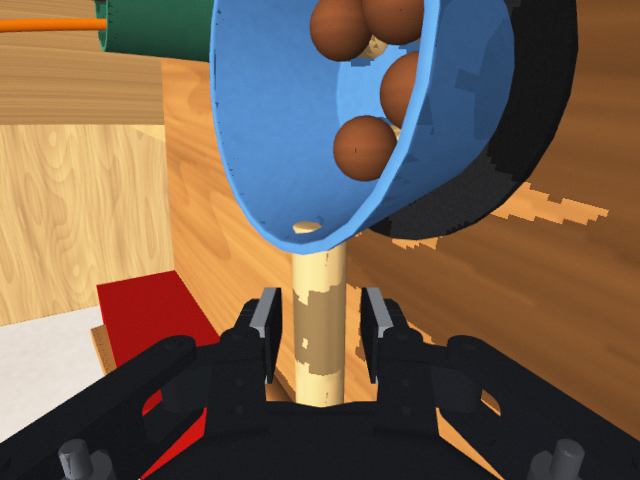

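View pics/d7.png

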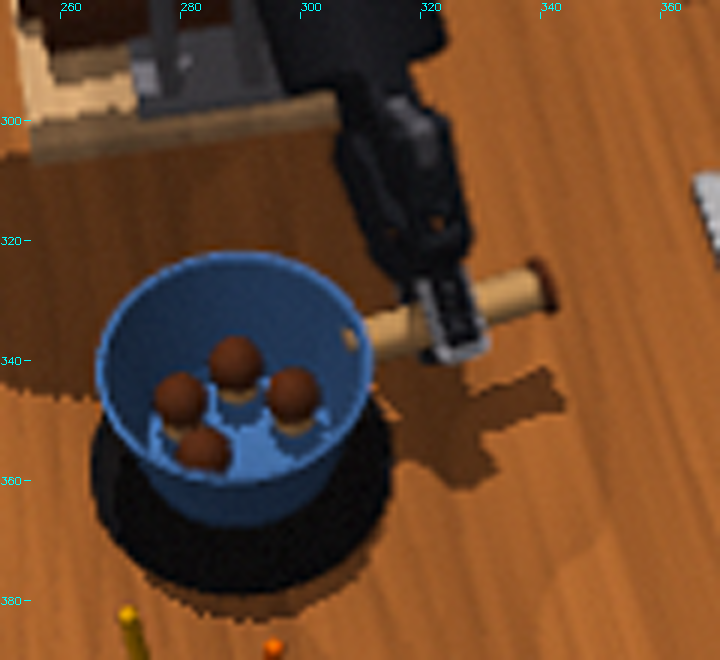

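Well centred on the handle. Close firmly, then lift.

Call:
apply_moves(
  targets=[0,0,0,0,0,0,0,0,0,0,0,0,0,0,0,0,0,0,0,0,0,0,0,0,0,0,0,0],
  newtons=70,
)

```text
time: 15.05
ee_pos: [0.5352, -0.3748, 0.0379]
tcp_rot: [-126.0, 0.1, -171.5]
wrist_force: [3.4, 1.1, 5.2]
opening: 0.018
```

Call:
apply_moves(
  targets=[0,0,0.3,0,0,0,0,0,0,1,0,0,0,0,0,0,2,0,0,0,0,0,0,3,0,0,0,0,0,0,4,0,0,0,0],
)

```text
time: 15.55
ee_pos: [0.5332, -0.3745, 0.1573]
tcp_rot: [-126.1, -0.1, -171.5]
wrist_force: [-0.2, -0.3, -1.3]
opening: 0.0177
```

Run:
```python
from st import *
w=cam("wrist","pics/w8.png"); d=cam("side");crop(d,240,240,370,390,4,"pics/d8.png"); o=bot.get_obs(); print(o["ee_pos"],o["tcp_rot"],o["wrist_force"],o["q"].round(1))
```

```text
[ 0.53527892 -0.37524088  0.16221267] [-125.8504423     0.30174988 -171.48940756] [ 2.03053089 -0.72411807 -1.73745171] [-16.4  -7.8 -25.4  42.  -47.2 -38.3]
```

View pics/d8.png

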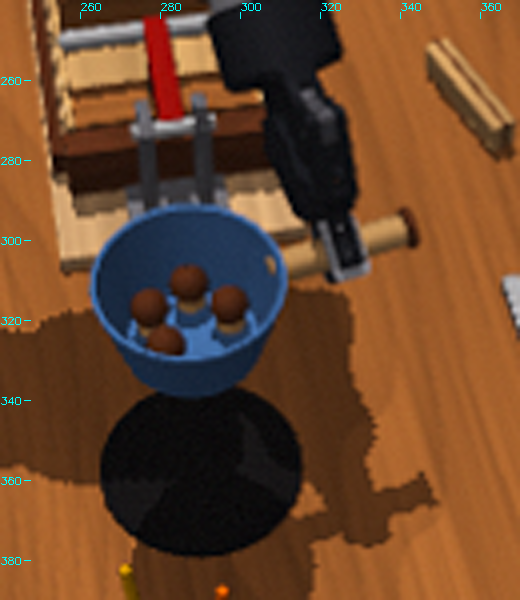

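```bash
cat > plan.py <<'E'
from st import *
p=np.array([.4715,.013,-.035]); np.save("st.npy",p)
def curgrasp():
    o=[bot.get_obs()]; e=o[0]["ee_pos"]; Rm=R.from_euler('xyz',o[0]["tcp_rot"],degrees=True); return e,Rm
def rows(e0,R0,goals):
    # goals: list of (grasp world, R)
    for g,Rg in goals:
        tcp=np.array(g)+.019*Rg.as_matrix()[:,2]
        sh=(tcp-e0)/.03; rv=(Rg*R0.inv()).as_rotvec(degrees=True)/6
        print(np.r_[sh,rv].round(2).tolist())
E
python3 - <<'E'
from plan import *
e0=np.array([.534,-.375,.159]); R0=R.from_euler('xyz',[-126,0,-171.5],degrees=True)
Rz=R.from_euler('z',-10.5,degrees=True)
tgt=T(p,(.098,.008,.20))[0]; print(tgt)
g0=e0-.019*R0.as_matrix()[:,2]; print(g0)
G=[]
for i in range(1,13):
    f=i/12; G.append((g0+(tgt-g0)*f,R.from_euler('z',-10.5*f,degrees=True)*R0))
    G[-1][0][2]=min(.2,.17+.015*i)
rows(e0,R0,G[:5]); print(); 
for k in (5,10):
    gg,Rg=G[k-1]; rows(gg+.019*Rg.as_matrix()[:,2],Rg,G[k:k+5]); print()
E
```

```text
[0.56971992 0.0175658  0.2       ]
[ 0.53172797 -0.35979752  0.17016792]
[0.1, 1.05, 0.49, 0.0, 0.0, -0.15]
[0.2, 2.09, 0.99, -0.0, 0.0, -0.29]
[0.29, 3.14, 0.99, 0.0, 0.0, -0.44]
[0.39, 4.19, 0.99, 0.0, 0.0, -0.58]
[0.49, 5.24, 0.99, -0.0, 0.0, -0.73]

[0.1, 1.05, 0.0, 0.0, 0.0, -0.15]
[0.2, 2.1, 0.0, 0.0, 0.0, -0.29]
[0.29, 3.14, 0.0, 0.0, -0.0, -0.44]
[0.39, 4.19, 0.0, -0.0, 0.0, -0.58]
[0.49, 5.24, 0.0, 0.0, -0.0, -0.73]

[0.1, 1.05, 0.0, -0.0, 0.0, -0.15]
[0.2, 2.1, 0.0, -0.0, 0.0, -0.29]
```

Call:
apply_moves(
  targets=[0.1,0.8,0.5,0,0,-0.15,0,0.2,1.9,1.0,0,0,-0.3,0,0.3,3,1.1,0,0,-0.45,0,0.4,4.1,1.1,0,0,-0.6,0,0.5,5.2,1.1,0,0,-0.73,0],
)

```text
time: 16.15
ee_pos: [0.5483, -0.2175, 0.1892]
tcp_rot: [-126.0, -0.1, -175.9]
wrist_force: [0.7, 0.4, -2.1]
opening: 0.0181
```

Call:
apply_moves(
  targets=[0.1,1.05,0,0,0,-0.15,0,0.2,2.1,0,0,0,-0.3,0,0.3,3.15,0,0,0,-0.45,0,0.4,4.2,0,0,0,-0.6,0,0.5,5.2,0,0,0,-0.73,0],
)

```text
time: 16.65
ee_pos: [0.5635, -0.0615, 0.1888]
tcp_rot: [-126.0, -0.1, 179.7]
wrist_force: [0.1, 0.5, -1.8]
opening: 0.0181
```

Call:
apply_moves(
  targets=[0.1,1.0,0,0,0,-0.15,0,0.2,1.8,0,0,0,-0.29,0,0.2,2.1,0,0,0,-0.29,0,0.2,2.1,0,0,0,-0.29,0],
)

```text
time: 17.05
ee_pos: [0.57, 0.0011, 0.1886]
tcp_rot: [-126.0, -0.1, 178.1]
wrist_force: [1.1, 0.2, -2.8]
opening: 0.0181
```

Run:
```python
from plan import *
d=cam("side");crop(d,200,150,380,310,4,"pics/d9.png"); s=cam("scene");crop(s,240,100,440,270,4,"pics/s9.png")
o=bot.get_obs(); print(o["ee_pos"],o["tcp_rot"],o["wrist_force"],o["q"].round(1),o["opening"])
e,Rm=curgrasp(); g=e-.019*Rm.as_matrix()[:,2]; print("grasp",g)
a=p[2]; v=g-[p[0],p[1],0]; print("station",np.cos(a)*v[0]+np.sin(a)*v[1],-np.sin(a)*v[0]+np.cos(a)*v[1])
```

```text
[ 5.69732488e-01 -3.51957739e-04  1.89523960e-01] [-1.25985434e+02 -7.62930372e-02  1.78032964e+02] [-0.23377223 -0.47481818 -2.1318021 ] [ 21.7  24.7  14.2 108.5 -47.8  36.7] 0.0177328830526582
grasp [0.57027506 0.01501263 0.20068796]
station 0.09864413455674187 0.0054678227708617
```

View pics/d9.png

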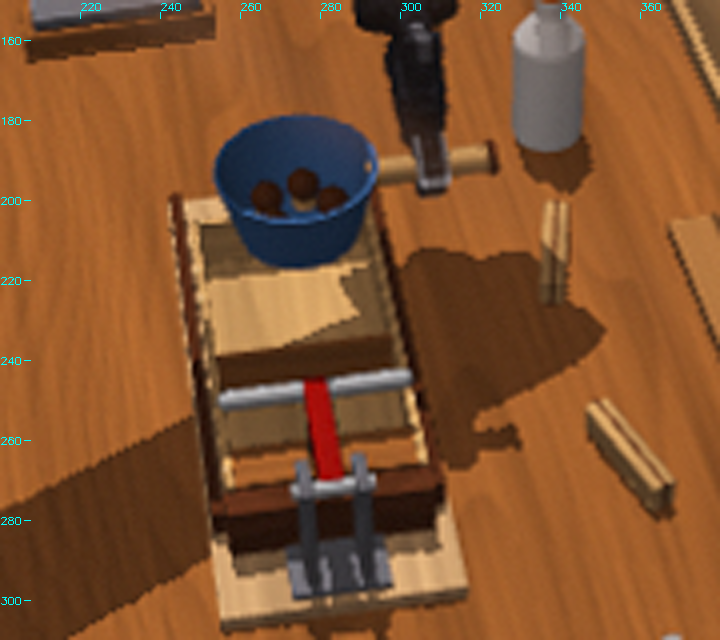

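View pics/s9.png

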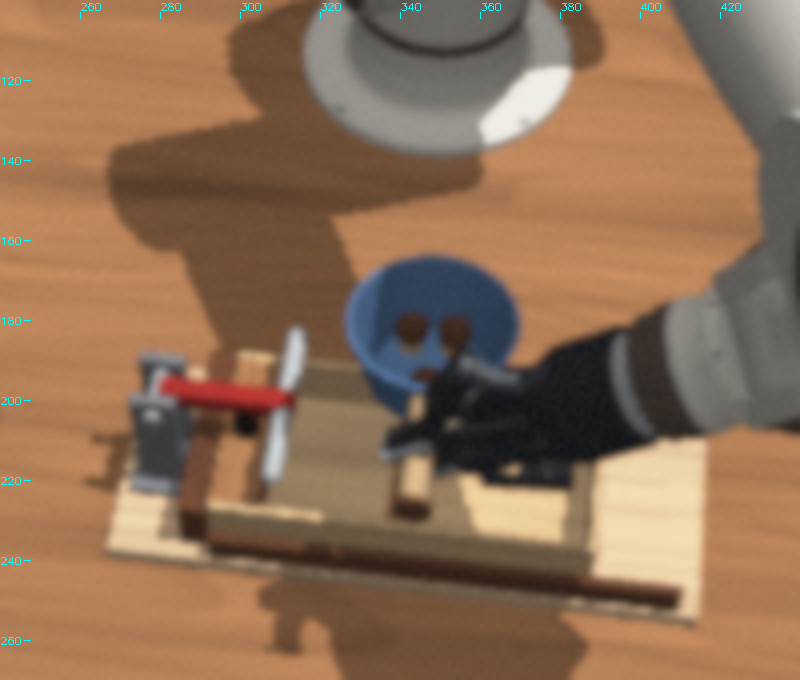

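```bash
cat > pour.py <<'E'
from plan import *
Rc=R.from_euler('xyz',[-126,0,178],degrees=True)
ax=np.array([np.cos(p[2]),np.sin(p[2]),0])
def pose(th,z,off=-.050,x=.098):
    t=np.radians(th); y=off+.058*np.cos(t)+.016*np.sin(t)
    return T(p,(x,y,z))[0],R.from_rotvec(ax*t)*Rc
def seq(start,steps):
    g,Rg=pose(*start); rows(g+.019*Rg.as_matrix()[:,2],Rg,[pose(*s) for s in steps]); print()
E
python3 - <<'E'
from pour import *
e,Rm=curgrasp()
rows(e,Rm,[pose(*s) for s in [(8,.196),(16,.192),(24,.188),(32,.184),(40,.18)]]);print()
seq((40,.18),[(48,.176),(56,.172),(64,.168),(72,.164),(75,.160)])
seq((75,.16),[(79,.157),(83,.154),(87,.151),(91,.148),(95,.145)])
seq((95,.145),[(99,.145),(103,.145),(107,.145),(110,.145),(110,.145)])
E
```

```text
[-0.01, 0.2, -0.22, 1.33, -0.06, -0.01]
[-0.01, 0.28, -0.42, 2.67, -0.11, -0.01]
[-0.01, 0.33, -0.6, 4.0, -0.15, -0.01]
[-0.01, 0.35, -0.77, 5.33, -0.2, -0.01]
[-0.01, 0.33, -0.93, 6.66, -0.24, -0.01]

[-0.0, -0.05, -0.15, 1.33, -0.05, 0.0]
[-0.0, -0.13, -0.29, 2.67, -0.09, -0.0]
[-0.01, -0.23, -0.41, 4.0, -0.14, 0.0]
[-0.01, -0.37, -0.52, 5.33, -0.19, 0.0]
[-0.01, -0.43, -0.64, 5.83, -0.2, -0.0]

[-0.0, -0.08, -0.08, 0.67, -0.02, 0.0]
[-0.01, -0.17, -0.16, 1.33, -0.05, 0.0]
[-0.01, -0.26, -0.24, 2.0, -0.07, 0.0]
[-0.01, -0.36, -0.31, 2.67, -0.09, -0.0]
[-0.02, -0.46, -0.39, 3.33, -0.12, 0.0]

[-0.0, -0.11, 0.03, 0.67, -0.02, 0.0]
[-0.01, -0.22, 0.06, 1.33, -0.05, -0.0]
[-0.01, -0.33, 0.1, 2.0, -0.07, -0.0]
[-0.01, -0.41, 0.12, 2.5, -0.09, -0.0]
[-0.01, -0.41, 0.12, 2.5, -0.09, -0.0]
```

Call:
apply_moves(
  targets=[0,0.2,-0.22,1.33,-0.05,0,0,0,0.28,-0.42,2.67,-0.1,0,0,0,0.33,-0.6,4,-0.15,0,0,0,0.35,-0.77,5.33,-0.2,0,0,0,0.33,-0.93,6.66,-0.24,0,0],
)

```text
time: 17.65
ee_pos: [0.5699, 0.0092, 0.1633]
tcp_rot: [-166.3, 0.3, 178.0]
wrist_force: [0.3, 0.5, -1.4]
opening: 0.0181
```

Call:
apply_moves(
  targets=[0,-0.05,-0.15,1.33,-0.05,0,0,0,-0.13,-0.29,2.67,-0.09,0,0,0,-0.23,-0.41,4,-0.14,0,0,0,-0.37,-0.52,5.33,-0.19,0,0,0,-0.43,-0.64,5.83,-0.2,0,0],
)

```text
time: 18.15
ee_pos: [0.5692, -0.0059, 0.1429]
tcp_rot: [158.8, 0.1, 177.8]
wrist_force: [1.0, -0.3, -2.9]
opening: 0.0181
```

Run:
```python
from plan import *
d=cam("side");crop(d,200,150,380,310,4,"pics/d10.png")
o=bot.get_obs(); print(o["ee_pos"],o["tcp_rot"],o["wrist_force"],o["q"].round(1),o["opening"])
e,Rm=curgrasp(); g=e-.019*Rm.as_matrix()[:,2]; print("grasp",g)
a=p[2]; v=g-[p[0],p[1],0]; print("station",np.cos(a)*v[0]+np.sin(a)*v[1],-np.sin(a)*v[0]+np.cos(a)*v[1])
```

```text
[ 0.56877924 -0.00628385  0.14141028] [ 1.58763560e+02 -2.07549389e-02  1.77754940e+02] [-0.76263613 -0.66514367 -3.75641806] [-11.    8.8   2.2  86.8  21.   -9.3] 0.01800510312170001
grasp [ 0.56851605 -0.01316095  0.15912006]
station 0.09787207737437555 -0.02275005779669408
```

View pics/d10.png

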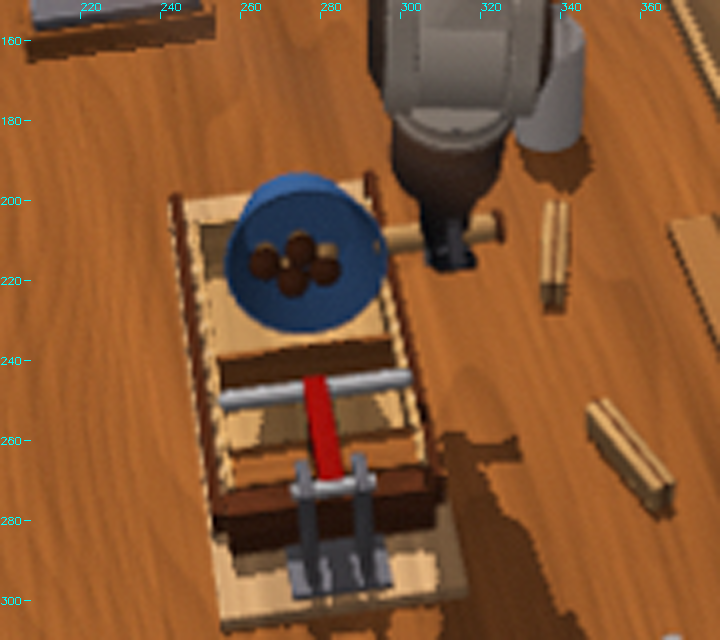

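Call:
apply_moves(
  targets=[0,-0.08,-0.08,0.67,-0.02,0,0,0,-0.17,-0.16,1.33,-0.05,0,0,-0.01,-0.26,-0.24,2,-0.07,0,0,-0.01,-0.36,-0.31,2.67,-0.09,0,0,-0.02,-0.46,-0.39,3.33,-0.12,0,0],
)

```text
time: 18.7
ee_pos: [0.5689, -0.0174, 0.1315]
tcp_rot: [139.0, 0.1, 178.0]
wrist_force: [-0.4, -0.1, -2.3]
opening: 0.018
```

Run:
```python
from plan import *
d=cam("side");crop(d,200,150,380,310,4,"pics/d11.png");s=cam("scene");crop(s,240,100,440,270,4,"pics/s11.png")
o=bot.get_obs(); print(o["ee_pos"],o["tcp_rot"],o["wrist_force"],o["q"].round(1),o["opening"])
```

```text
[ 0.56830008 -0.0181327   0.12929462] [ 1.39032865e+02 -1.18010020e-01  1.77887082e+02] [-0.03697062  0.25511436 -1.29208355] [-20.   16.8   4.2  92.4  38.6 -23.2] 0.017885869273758043
```

View pics/d11.png

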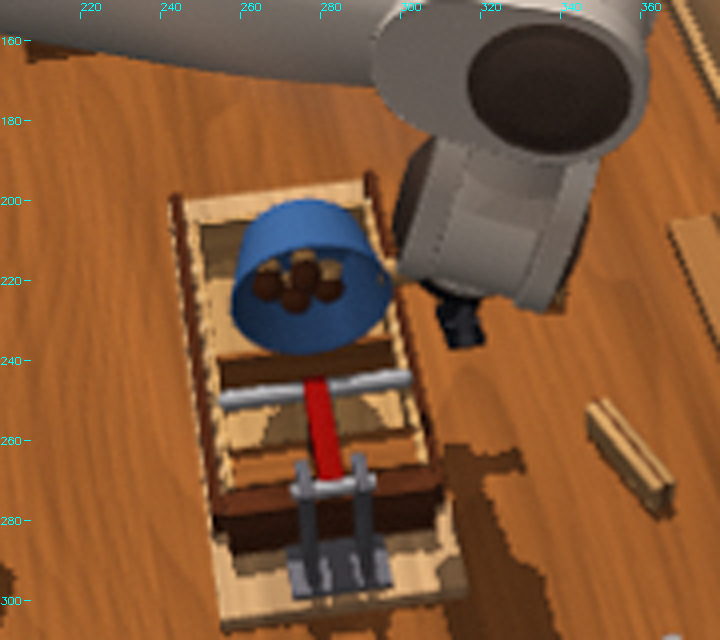

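View pics/s11.png

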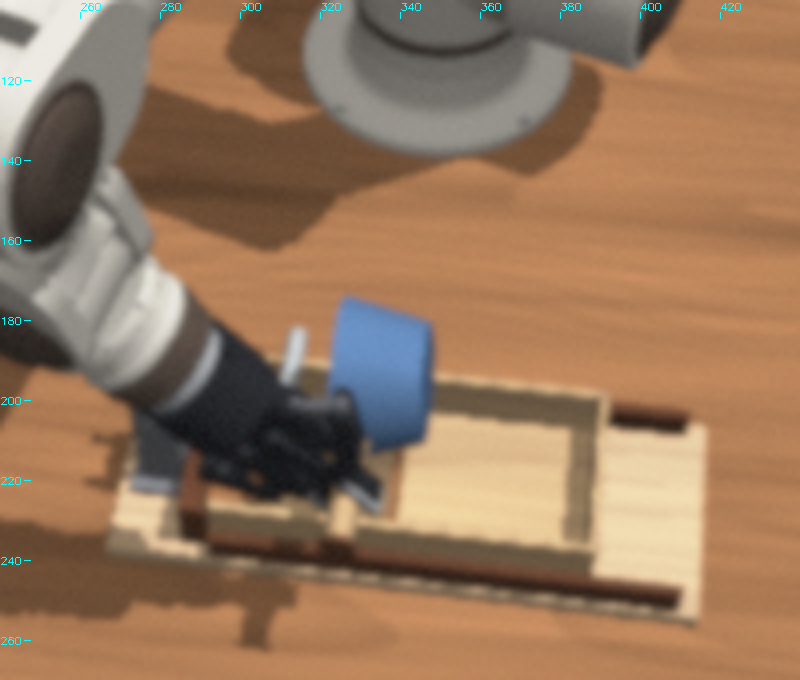

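Call:
apply_moves(
  targets=[0,-0.11,0.03,0.67,-0.02,0,0,-0.01,-0.22,0.06,1.33,-0.05,0,0,-0.01,-0.33,0.1,2,-0.07,0,0,-0.01,-0.41,0.12,2.5,-0.09,0,0,-0.01,-0.41,0.12,2.5,-0.09,0,0],
)

```text
time: 19.3
ee_pos: [0.5685, -0.0294, 0.1336]
tcp_rot: [124.1, -0.1, 178.0]
wrist_force: [0.1, 1.0, -1.7]
opening: 0.0182
```

Run:
```python
from pour import *
d=cam("side");crop(d,200,150,380,310,4,"pics/d12.png")
o=bot.get_obs(); print(o["ee_pos"],o["tcp_rot"],o["wrist_force"],o["q"].round(1),o["opening"])
seq((110,.145),[(113,.147),(116,.149),(119,.151),(122,.153),(125,.155)])
```

```text
[ 0.5687387  -0.02907863  0.13418016] [ 1.24170319e+02 -1.95618136e-02  1.77998507e+02] [ 0.01283238 -0.41588096 -0.90400483] [-25.3  26.3   9.2 103.2  49.5 -37.4] 0.01761155068696992
[-0.0, -0.09, 0.09, 0.5, -0.02, 0.0]
[-0.01, -0.17, 0.19, 1.0, -0.03, 0.0]
[-0.01, -0.26, 0.29, 1.5, -0.05, 0.0]
[-0.01, -0.35, 0.38, 2.0, -0.07, 0.0]
[-0.02, -0.44, 0.48, 2.5, -0.09, 0.0]
```

View pics/d12.png

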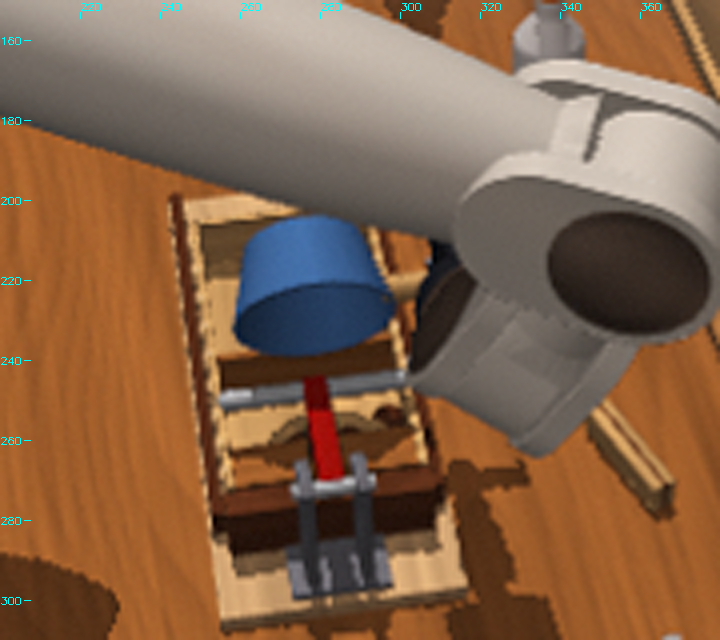

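Call:
apply_moves(
  targets=[0,-0.09,0.09,0.5,-0.02,0,0,-0.01,-0.17,0.19,1,-0.03,0,0,-0.01,-0.26,0.29,1.5,-0.05,0,0,-0.01,-0.35,0.38,2,-0.07,0,0,-0.01,-0.35,0.38,2,-0.07,0,0],
)

```text
time: 19.85
ee_pos: [0.5684, -0.0392, 0.1454]
tcp_rot: [112.1, -0.0, 178.0]
wrist_force: [0.7, -0.4, -1.8]
opening: 0.0179
```

Run:
```python
from pour import *
d=cam("side");crop(d,200,150,380,310,4,"pics/d13.png")
s=cam("scene");crop(s,240,100,440,270,4,"pics/s13.png");print(len(recognise("knob0","side")),[ (np.round(k["box"]),round(k["conf"],2)) for k in recognise("knob0","side")])
w=cam("wrist","pics/w13.png")
o=bot.get_obs(); print(o["ee_pos"],o["tcp_rot"],o["wrist_force"],o["q"].round(1),o["opening"])
seq((122,.153),[(114,.16),(106,.165),(98,.17),(90,.175),(82,.18)])
seq((82,.18),[(74,.185),(66,.19),(58,.195),(50,.20),(42,.20)])
seq((42,.20),[(34,.2),(26,.2),(18,.2),(10,.20),(2,.20)])
```

```text
1 [(array([288., 251., 296., 256.]), 0.41)]
[ 0.56879651 -0.03890988  0.14697482] [1.12137270e+02 1.45953280e-01 1.78025665e+02] [ 0.49898612 -0.56123609 -1.14155002] [-28.4  35.6  14.9 116.8  56.1 -52.9] 0.017961181575803738
[0.01, 0.23, 0.15, -1.33, 0.05, 0.0]
[0.02, 0.46, 0.25, -2.67, 0.09, 0.0]
[0.02, 0.68, 0.35, -4.0, 0.14, 0.0]
[0.03, 0.89, 0.46, -5.33, 0.19, 0.0]
[0.04, 1.08, 0.58, -6.66, 0.23, 0.0]

[0.01, 0.17, 0.13, -1.33, 0.05, -0.0]
[0.01, 0.31, 0.27, -2.67, 0.09, -0.0]
[0.01, 0.43, 0.43, -4.0, 0.14, -0.0]
[0.02, 0.51, 0.59, -5.33, 0.19, -0.0]
[0.02, 0.57, 0.61, -6.66, 0.23, 0.0]

[0.0, 0.02, 0.02, -1.33, 0.05, 0.0]
[0.0, 0.01, 0.06, -2.67, 0.09, -0.0]
[-0.0, -0.03, 0.11, -4.0, 0.14, -0.0]
[-0.0, -0.11, 0.16, -5.33, 0.19, 0.0]
[-0.01, -0.21, 0.23, -6.66, 0.23, -0.0]
```

View pics/d13.png

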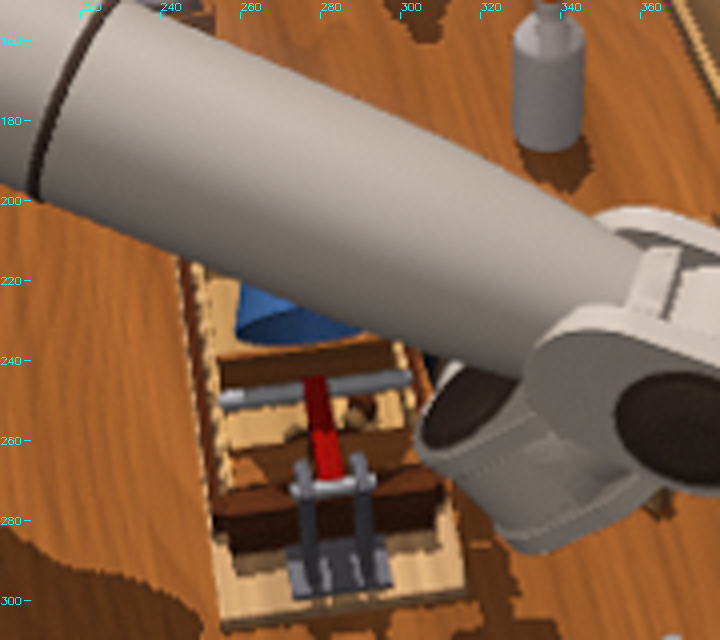

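View pics/s13.png

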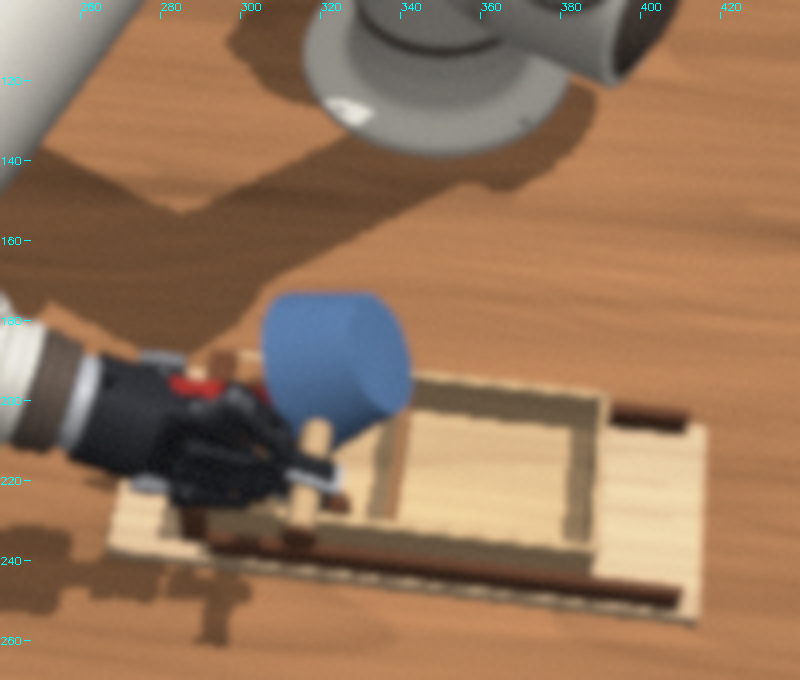

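View pics/w13.png

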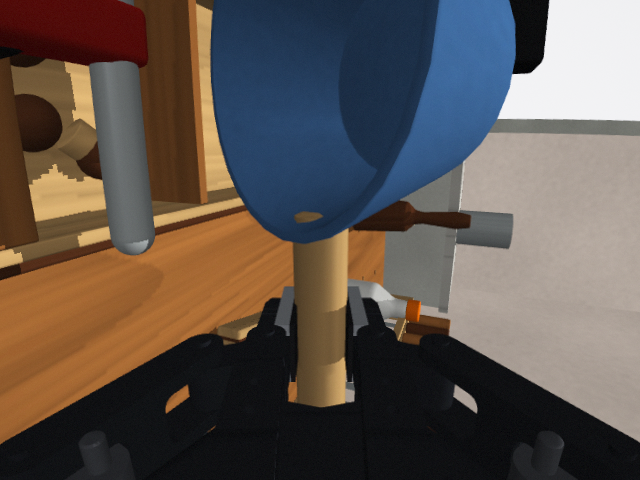

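Call:
apply_moves(
  targets=[0.01,0.23,0.15,-1.33,0.05,0,0,0.02,0.46,0.25,-2.67,0.09,0,0,0.02,0.68,0.35,-4,0.14,0,0,0.03,0.89,0.46,-5.33,0.19,0,0,0.04,1.08,0.58,-6.66,0.23,0,0],
)

```text
time: 20.6
ee_pos: [0.5705, -0.007, 0.1658]
tcp_rot: [152.4, 0.4, 177.9]
wrist_force: [0.0, -0.3, -1.0]
opening: 0.0182
```

Call:
apply_moves(
  targets=[0,0.17,0.13,-1.33,0.05,0,0,0.01,0.31,0.27,-2.67,0.09,0,0,0.01,0.43,0.43,-4,0.14,0,0,0.02,0.51,0.59,-5.33,0.19,0,0,0.02,0.57,0.61,-6.66,0.23,0,0],
)

```text
time: 21.1
ee_pos: [0.5712, 0.0107, 0.185]
tcp_rot: [-167.7, 0.5, 178.0]
wrist_force: [0.2, -0.3, -2.5]
opening: 0.0181
```

Call:
apply_moves(
  targets=[0,0.02,0.02,-1.33,0.05,0,0,0,0.01,0.06,-2.67,0.09,0,0,0,-0.03,0.11,-4,0.14,0,0,0,-0.11,0.16,-5.33,0.19,0,0,0,-0.21,0.23,-6.66,0.23,0,0],
)

```text
time: 21.6
ee_pos: [0.5711, 0.0049, 0.1906]
tcp_rot: [-127.8, 0.4, 178.2]
wrist_force: [-1.0, -0.5, -1.9]
opening: 0.0181
```

Run:
```python
from pour import *
d=cam("side");crop(d,200,150,380,310,4,"pics/d14.png")
s=cam("scene");crop(s,240,100,440,270,4,"pics/s14.png");print([ (np.round(k["box"]),round(k["conf"],2)) for k in recognise("knob0","side")])
e,Rm=curgrasp(); o=bot.get_obs(); print(o["ee_pos"],o["tcp_rot"],o["wrist_force"],o["q"].round(1),o["opening"])
print(proj(d,e-.019*Rm.as_matrix()[:,2]))
```

```text
[(array([365., 309., 396., 382.]), 0.7)]
[0.5703988  0.00529122 0.18683416] [-1.28137590e+02 -1.07572127e-01  1.78189102e+02] [-0.1652857  -0.06794121 -1.18076183] [ 21.6  23.8  14.  107.2 -46.1  35.1] 0.017675779139137864
[[306.54617871 190.35106514]]
```

View pics/d14.png

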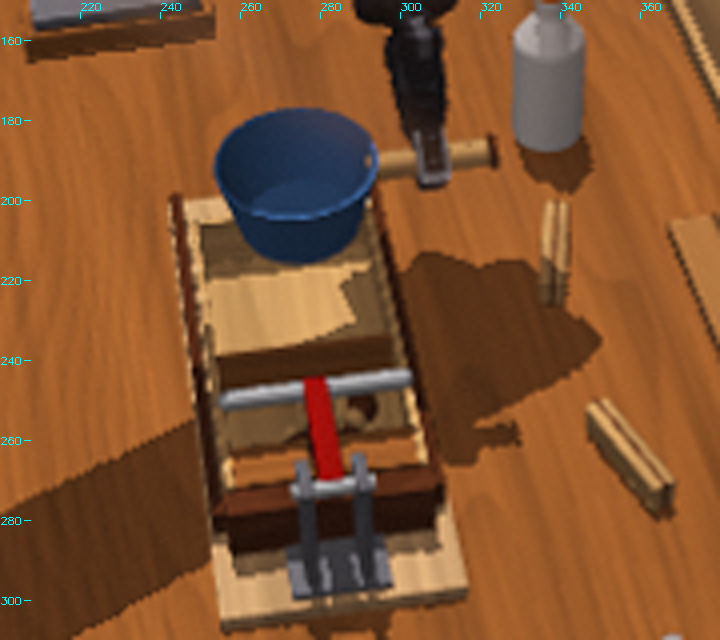

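View pics/s14.png

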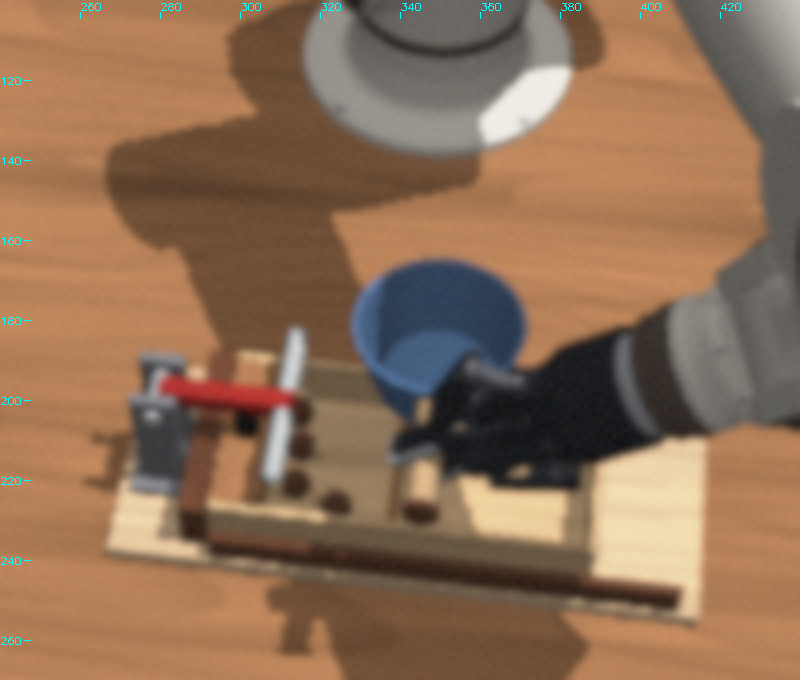

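Call:
apply_moves(
  targets=[-0.1,-0.8,0.4,-0.15,0,0,0,-0.2,-2,0.6,-0.33,0,0,0,-0.3,-3.2,0.6,-0.33,0,0,0,-0.4,-4.4,0.6,-0.33,0,0,0,-0.5,-5.6,0.6,-0.33,0,0,0],
)

```text
time: 22.25
ee_pos: [0.5553, -0.1661, 0.2088]
tcp_rot: [-126.3, 0.4, 178.0]
wrist_force: [0.2, 0.5, -0.6]
opening: 0.018
```

Call:
apply_moves(
  targets=[-0.15,-1.2,0,0,0,0,0,-0.3,-2.4,0,0,0,0,0,-0.4,-3.6,0,0,0,0,0,-0.5,-4.8,0,0,0,0,0,-0.6,-6,0,0,0,0,0],
)

```text
time: 22.75
ee_pos: [0.5371, -0.3464, 0.2098]
tcp_rot: [-126.2, 0.5, 178.1]
wrist_force: [-0.2, 0.5, -1.4]
opening: 0.0177
```

Call:
apply_moves(
  targets=[-0.1,-1,0,0,0,0,0,-0.2,-1.8,0,0,0,0,0,-0.2,-1.97,0,0,0,0,0,-0.2,-1.97,0,0,0,0,0],
)

```text
time: 23.15
ee_pos: [0.5308, -0.4043, 0.2089]
tcp_rot: [-126.1, 0.3, 178.0]
wrist_force: [-0.3, 0.3, -1.2]
opening: 0.0181
```

Run:
```python
from cup import *
P=[];Q=[]
for i in range(3):
    s=cam("scene"); d=cam("side"); o=bot.get_obs(); P.append(o["ee_pos"]); Q.append(R.from_euler('xyz',o["tcp_rot"],degrees=True))
e=np.mean(P,0); Rm=R.concatenate(Q).mean(); print(e,Rm.as_euler('xyz',degrees=True),e-.019*Rm.as_matrix()[:,2])
crop(d,240,200,370,390,4,"pics/d15.png"); crop(s,170,100,290,240,5,"pics/s15.png")
```

```text
[ 0.53188421 -0.40265203  0.20729121] [-1.26091826e+02  1.58661690e-01  1.78154270e+02] [ 0.53234775 -0.3873056   0.21848371]
```

View pics/d15.png

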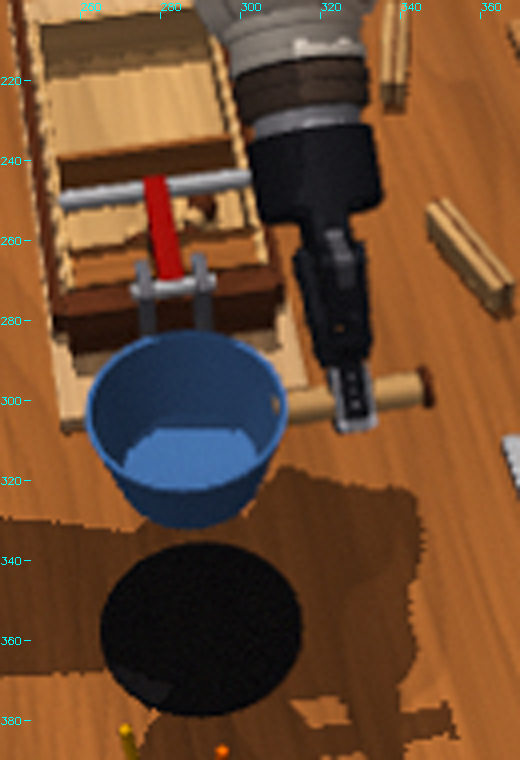

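View pics/s15.png

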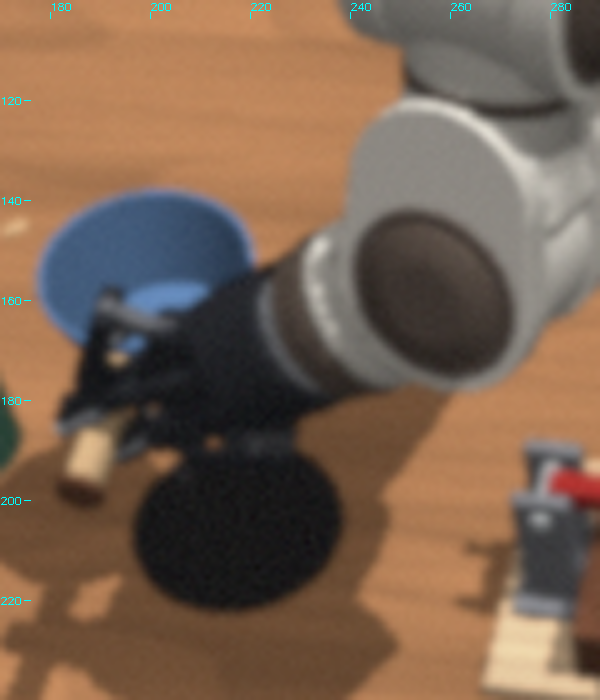

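Run:
```python
from cup import *
s=cam("scene"); d=cam("side")
o=[(d,(264.6,315,335,378.8)),(s,(196.3,238.1,188.6,221.6))]
for oo in (o,o[:1],o[1:]): print("mat",fitc(oo,.005,.065,[.46,-.37]))
# cup rim now: side
o=[(d,(261.2,311.6,282.2,None)),(s,(177.2,220.2,137.0,None))]
for z in (.228,.234,.240): print("rim",z,fitc(o,z,.058,[.44,-.37]),fitc(o[:1],z,.058,[.44,-.37])[0],fitc(o[1:],z,.058,[.44,-.37])[0])
```

```text
mat (array([ 0.44031916, -0.38105409]), array([-0.1,  0.4, -0.2, -1. , -0.9, -0.2, -1.1, -0. ]))
mat (array([ 0.43965017, -0.38277215]), array([-0.3,  0.3,  0.4, -0.3]))
mat (array([ 0.44204294, -0.37896788]), array([-0.4,  0.4, -0.6,  0.5]))
rim 0.228 (array([ 0.43857149, -0.38390298]), array([-0.8,  0.1,  0.8, -0.3,  0.7,  1.5])) [ 0.43980106 -0.38160157] [ 0.43312715 -0.38583333]
rim 0.234 (array([ 0.43916567, -0.38402828]), array([-0.7,  0.3, -0.9, -1. ,  0.2,  0.1])) [ 0.43909926 -0.38661049] [ 0.43870908 -0.38304952]
rim 0.24 (array([ 0.43976136, -0.3841395 ]), array([-0.6,  0.6, -2.6, -1.8, -0.3, -1.4])) [ 0.43839755 -0.39161894] [ 0.44429045 -0.38026579]
```

Call:
apply_moves(
  targets=[0.03,0.05,-1.3,0,0,0,0,0.03,0.05,-2.6,0,0,0,0,0.03,0.05,-3.9,0,0,0,0,0.03,0.05,-5,0,0,0,0,0.03,0.05,-5.3,0,0,0,0],
)

```text
time: 24.05
ee_pos: [0.5305, -0.4006, 0.0428]
tcp_rot: [-126.2, -0.3, 178.1]
wrist_force: [-0.5, 0.1, -0.6]
opening: 0.0182
```

Call:
apply_moves(
  targets=[0,0,-0.1,0,0,0,0,0,0,-0.2,0,0,0,0,0,0,-0.3,0,0,0,0,0,0,-0.3,0,0,0,0],
)

```text
time: 24.45
ee_pos: [0.533, -0.4019, 0.0399]
tcp_rot: [-126.0, 0.2, 178.1]
wrist_force: [0.5, 0.4, -2.1]
opening: 0.0177
```

Run:
```python
from cup import *
P=[]
for i in range(2):
    s=cam("scene"); d=cam("side"); o=bot.get_obs(); P.append(o["ee_pos"]); print(o["wrist_force"])
print(np.mean(P,0))
crop(d,240,280,370,390,5,"pics/d16.png")
```

```text
[ 0.0567314   0.11049889 -1.0859673 ]
[ 0.0659751  -0.33444829 -1.45322754]
[ 0.53281211 -0.40191034  0.03959   ]
```

View pics/d16.png

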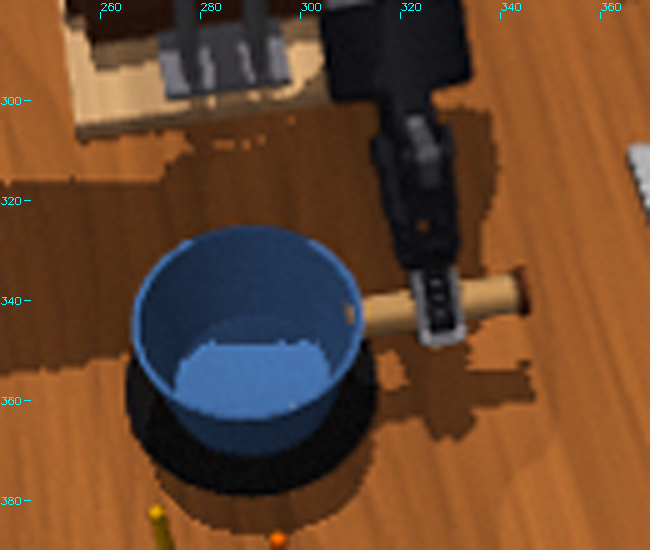

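Call:
apply_moves(
  targets=[0,0,-0.05,0,0,0,0,0,0,-0.05,0,0,0,0],
)

```text
time: 24.85
ee_pos: [0.5328, -0.402, 0.0379]
tcp_rot: [-126.0, 0.1, 178.1]
wrist_force: [-0.5, -1.1, 2.1]
opening: 0.0177
```

Call:
apply_moves(
  targets=[0,0,-0.04,0,0,0,0,0,0,-0.04,0,0,0,0],
)

```text
time: 25.05
ee_pos: [0.5331, -0.4022, 0.0374]
tcp_rot: [-126.0, 0.2, 178.1]
wrist_force: [1.0, -0.9, 5.8]
opening: 0.0182
```

Call:
apply_moves(
  targets=[0,0,0.03,0,0,0,0.3,0,0,0.03,0,0,0,0.4,0,0,0.03,0,0,0,0.42,0,0,0.03,0,0,0,0.42],
)

```text
time: 25.45
ee_pos: [0.5323, -0.4017, 0.0365]
tcp_rot: [-126.1, 0.1, 178.1]
wrist_force: [-0.1, 1.0, 0.6]
opening: 0.036
```

Run:
```python
from cup import *
w=cam("wrist","pics/w17.png"); d=cam("side"); o=bot.get_obs(); print(o["ee_pos"],o["wrist_force"],o["opening"])
crop(d,240,280,370,390,5,"pics/d17.png")
```

```text
[ 0.53232489 -0.40169489  0.03662759] [-0.05987221  0.661282    0.13963739] 0.035992672460757005
```

View pics/w17.png

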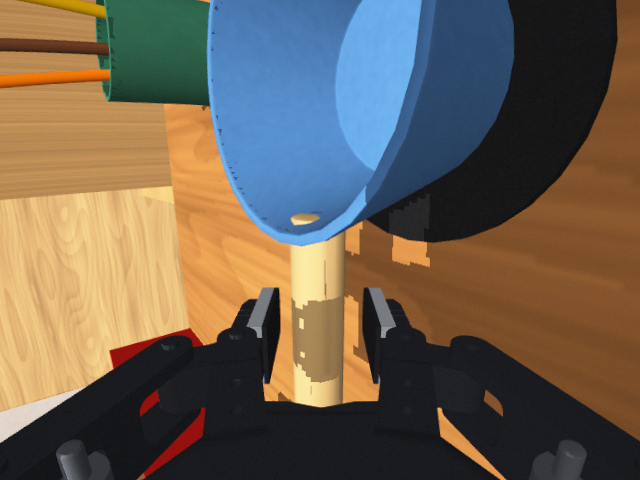

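View pics/d17.png

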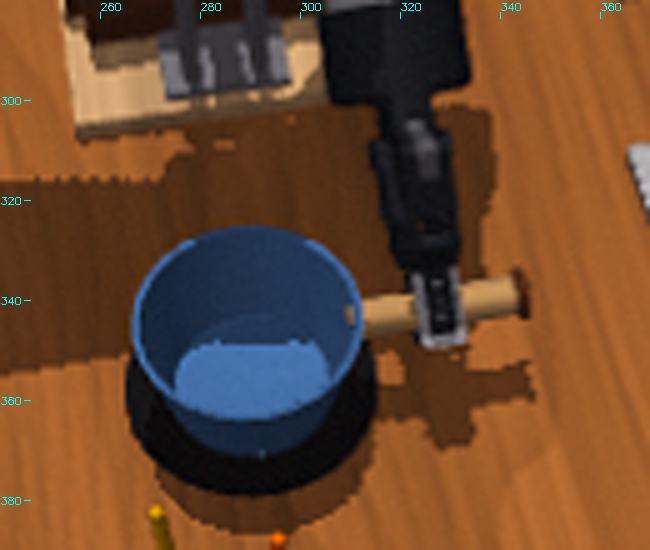

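Call:
apply_moves(
  targets=[0.02,0.58,0.42,0,0,0,0.42,0.04,1.17,0.85,0,0,0,0.42,0.06,1.75,1.27,0,0,0,0.42,0.06,1.75,2.7,0,0,0,0.42,0.06,1.75,4.2,0,0,0,0.42],
)

```text
time: 26.05
ee_pos: [0.5337, -0.3485, 0.1627]
tcp_rot: [-126.1, -0.1, 178.2]
wrist_force: [1.3, -0.1, 0.9]
opening: 0.0358
```

Call:
apply_moves(
  targets=[0.4,1,1,1.4,0,0,0.42,0.8,2,2,2.8,0,0,0.6,1.2,3,2.3,4.2,0,0,0.8,1.6,4,2.3,5.6,0,0,1,2,5,2.3,7,0,0,1],
)

```text
time: 26.55
ee_pos: [0.5952, -0.1977, 0.2336]
tcp_rot: [-168.4, -1.1, 178.5]
wrist_force: [-0.2, 0.3, -1.2]
opening: 0.085
```

Call:
apply_moves(
  targets=[0.1,0.5,0,1.4,-0.05,0,1,0.2,1,0,2,-0.07,0,1,0.2,1,0,2,-0.07,0,1],
)

```text
time: 26.85
ee_pos: [0.6006, -0.1696, 0.2314]
tcp_rot: [179.9, -1.1, 178.7]
wrist_force: [0.5, 0.0, -0.6]
opening: 0.0853
```

Run:
```python
from cup import *
w=cam("wrist","pics/w18.png"); d=cam("side"); s=cam("scene"); o=bot.get_obs(); print(o["ee_pos"],o["tcp_rot"],o["q"].round(1))
crop(d,240,280,370,390,5,"pics/d18.png"); crop(s,180,160,260,250,8,"pics/s18.png")
for n,c in (("scene",s),("side",d),("wrist",w)):
  for q in recognise("blank0",n)[:4]:
    b=np.array(q["box"]); print(n,round(q["conf"],2),b.round(),onz(c,(b[:2]+b[2:])/2,.013)[:2].round(3))
```

```text
[ 0.60007987 -0.16956084  0.23164416] [-179.95250827   -1.09549365  178.77053509] [-15.6  16.7  23.6  98.   -0.3 -14.4]
scene 0.85 [354. 279. 391. 299.] [0.689 0.109]
scene 0.61 [272. 274. 308. 290.] [ 0.689 -0.118]
scene 0.39 [320. 223. 326. 230.] [ 0.498 -0.045]
side 0.73 [348. 251. 364. 276.] [ 0.687 -0.117]
wrist 0.96 [523. 272. 612. 308.] [0.69  0.106]
wrist 0.79 [324. 272. 415. 317.] [ 0.689 -0.118]
```

View pics/w18.png

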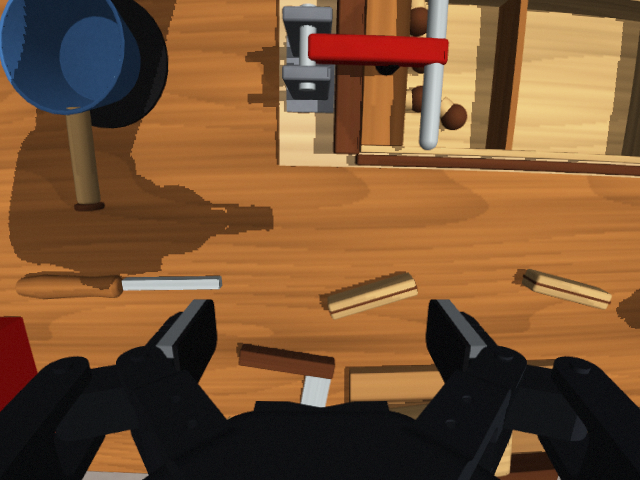

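View pics/d18.png

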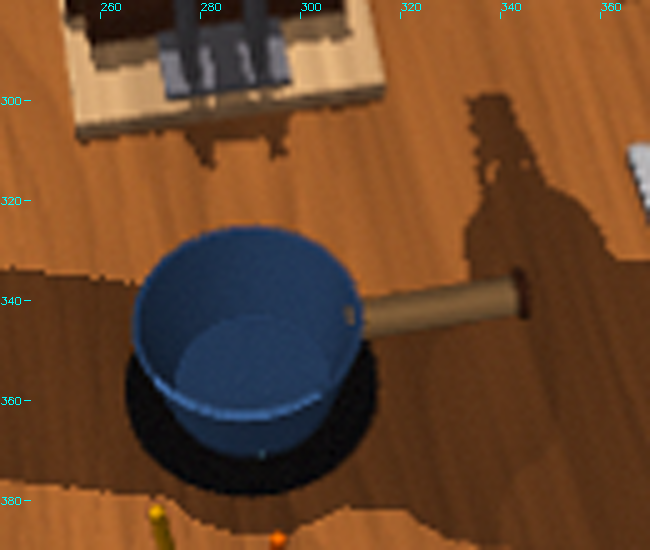

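View pics/s18.png

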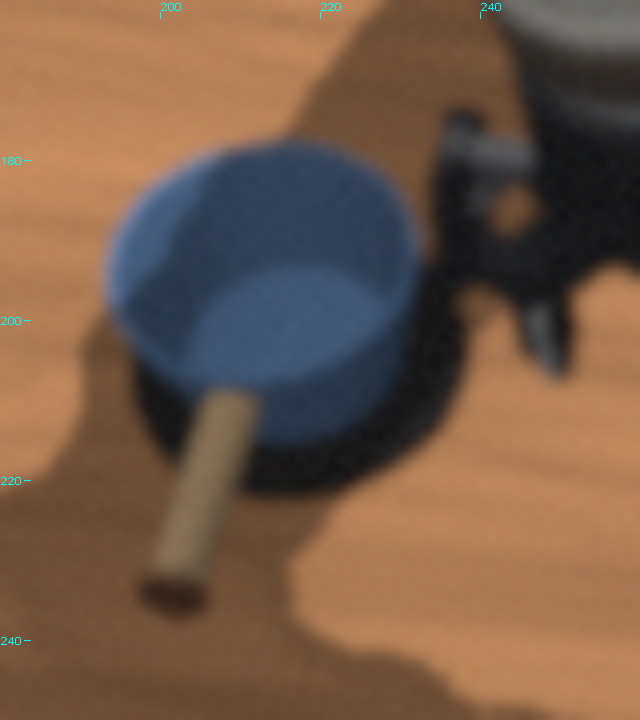

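Run:
```python
from cup import *
d=cam("side"); s=cam("scene")
o=[(d,(265.9,311.9,324.5,363.3)),(s,(192.6,231.8,177,None))]
for oo in (o,o[:1],o[1:]): print("rim",fitc(oo,.065,.058,[.46,-.37]))
w=cam("wrist")
# blanks: corners in wrist, top z=.026
for uv in [(405,272),(418,292),(334,318),(324,297)]: print(onz(w,uv,.026).round(4))
for uv in [(524,274),(534,269),(611,293),(607,307)]: print(onz(w,uv,.026).round(4))
crop(w,310,250,630,330,2.5,"pics/w19.png")
```

```text
rim (array([ 0.4393417 , -0.38319849]), array([-0.5,  0.4, -0.4, -0.1, -0.3, -0.1, -0.2]))
rim (array([ 0.43928383, -0.3838644 ]), array([-0.4,  0.4, -0.1,  0.1]))
rim (array([ 0.43994245, -0.38239166]), array([-0.1,  0.1, -0. ]))
[ 0.6587 -0.0832  0.026 ]
[ 0.6813 -0.0685  0.026 ]
[ 0.7091 -0.1575  0.026 ]
[ 0.6846 -0.1678  0.026 ]
[0.6642 0.0447 0.026 ]
[0.6589 0.0551 0.026 ]
[0.6897 0.1501 0.026 ]
[0.7064 0.1487 0.026 ]
```

View pics/w19.png

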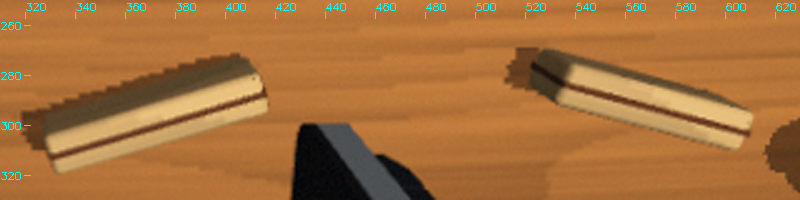

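Run:
```python
from cup import *
w=cam("wrist"); print(w["origin"])
for a,b in [((329.2,312.8),(416,288)),((538.8,282.8),(610,303.2))]:
    A=onz(w,a,.026);B=onz(w,b,.026); v=B-A; print(A,B,(A+B)/2,np.linalg.norm(v),np.degrees(np.arctan2(v[1],v[0])))
```

```text
[ 0.53605316 -0.16810119  0.37544009]
[ 0.70293969 -0.16257903  0.026     ] [ 0.67678218 -0.07080796  0.026     ] [ 0.68986093 -0.11669349  0.026     ] 0.09542611568455134 105.90914391220059
[0.6747668  0.06271135 0.026     ] [0.70201935 0.15148738 0.026     ] [0.68839307 0.10709936 0.026     ] 0.09286486619316707 72.93451390549176
```

```bash
cat > go.py <<'E'
from plan import *
import sys
# usage: go.py x y z yaw   (TCP)
e=[];q=[]
for i in range(1):
    o=bot.get_obs(); e.append(o["ee_pos"]); q.append(R.from_euler('xyz',o["tcp_rot"],degrees=True))
e=np.mean(e,0);Rm=q[0]
x,y,z,yaw=map(float,sys.argv[1:5])
Rg=R.from_euler('xyz',[180,0,yaw],degrees=True)
print(o["time"],"shift",((np.array([x,y,z])-e)/.03).round(2),"turn",((Rg*Rm.inv()).as_rotvec(degrees=True)/6).round(2),o["wrist_force"].round(1),o["q"].round(0))
E
python3 go.py .690 -.117 .12 106
```

```text
27.35 shift [ 2.99  1.74 -3.73] turn [ -0.12  -0.14 -12.13] [0.  0.3 0.6] [-16.  17.  24.  98.  -0. -14.]
```

Call:
apply_moves(
  targets=[0.6,0.3,0,0,0,-1.4,1,1.2,0.6,0,0,0,-2.8,1,1.8,0.9,-0.5,0,0,-4.2,1,2.4,1.2,-1,0,0,-5.6,1,2.9,1.5,-1.5,-0.05,-0.05,-7,1],
)

```text
time: 27.85
ee_pos: [0.6881, -0.124, 0.186]
tcp_rot: [-179.9, -0.7, 136.4]
wrist_force: [0.3, -0.3, -0.6]
opening: 0.0856
```

Call:
apply_moves(
  targets=[0,0.1,-0.5,0,0,-1.4,1,0,0.2,-1,0,0,-2.8,1,0,0.2,-1.5,0,0,-4.2,1,0,0.2,-2.2,0,0,-5.13,1,0,0.2,-2.2,0,0,-5.13,1],
)

```text
time: 28.35
ee_pos: [0.6859, -0.118, 0.1177]
tcp_rot: [-179.7, -0.8, 105.9]
wrist_force: [0.0, -0.7, -0.7]
opening: 0.0852
```

```bash
python3 go.py .690 -.117 .05 106
python3 - <<'E'
from cup import *
w=cam("wrist","pics/w20.png")
E
```

```text
28.35 shift [ 0.14  0.03 -2.26] turn [-0.11 -0.09  0.02] [ 0.  -0.7 -0.7] [-10.  25.  22.  88.   1.  64.]
```

View pics/w20.png

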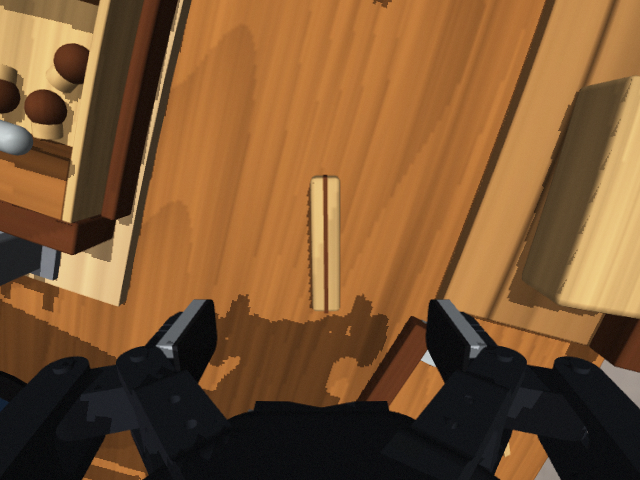

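```bash
python3 - <<'E'
from cup import *
w=cam("wrist"); A=onz(w,(324.5,177),.026);B=onz(w,(325.5,310.5),.026);v=A-B;print(A,B,(A+B)/2,np.linalg.norm(v),np.degrees(np.arctan2(v[1],v[0])),bot.get_obs()["ee_pos"])
E
python3 go.py .690 -.117 .005 106
```

```text
[ 0.67608397 -0.070911    0.026     ] [ 0.7034453  -0.16211945  0.026     ] [ 0.68976464 -0.11651523  0.026     ] 0.09522407030450762 106.6985552577705 [ 0.68701239 -0.11822821  0.12112121]
28.45 shift [ 0.1   0.04 -3.87] turn [-0.11 -0.05 -0.03] [-0.3  0.3  0.2] [-10.  25.  23.  88.   1.  64.]
```

Call:
apply_moves(
  targets=[0.1,0.04,-1,-0.1,-0.05,0,0.6,0.1,0.04,-2,-0.1,-0.05,0,0.6,0.1,0.04,-3,-0.1,-0.05,0,0.6,0.1,0.04,-3.8,-0.1,-0.05,0,0.6,0.1,0.04,-3.8,-0.1,-0.05,0,0.6],
)

```text
time: 28.95
ee_pos: [0.6888, -0.1168, 0.0044]
tcp_rot: [-179.8, -0.1, 106.1]
wrist_force: [-0.4, -0.6, -0.4]
opening: 0.0511
```

Call:
apply_moves(
  targets=[0,0,0,0,0,0,0,0,0,0,0,0,0,0,0,0,0,0,0,0,0,0,0,0,0,0,0,0],
  newtons=40,
)

```text
time: 29.35
ee_pos: [0.6918, -0.1173, 0.0098]
tcp_rot: [179.8, 0.1, 106.0]
wrist_force: [-1.0, 0.3, 6.8]
opening: 0.0188
```

Call:
apply_moves(
  targets=[0,0,0.5,0,0,0,0,0,0,1.5,0,0,0,0,0,0,3,0,0,0,0,0,0,4.5,0,0,0,0,0,0,5,0,0,0,0],
)

```text
time: 29.85
ee_pos: [0.6916, -0.1173, 0.1646]
tcp_rot: [179.5, 0.2, 106.0]
wrist_force: [0.4, -0.2, -0.8]
opening: 0.0189
```

```bash
python3 - <<'E'
from plan import *
g=T(p,[(-.028,.059,0),(.028,.059,0)]); print(g)
w=cam("wrist","pics/w21.png")
E
python3 go.py .4415 .073 .16 88
```

```text
[[0.44558173 0.07294367 0.        ]
 [0.50154743 0.07098407 0.        ]]
29.9 shift [-8.34  6.34 -0.17] turn [ 0.02  0.09 -3.  ] [-0.4 -0.5  1.3] [-10.  25.  28.  92.   0.  64.]
```

View pics/w21.png

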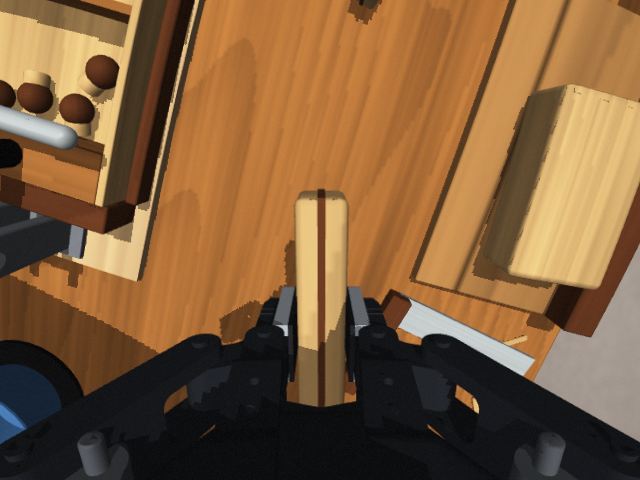

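Call:
apply_moves(
  targets=[-1.1,0.85,0,0,0,-0.6,0,-2.2,1.7,0,0,0,-1.2,0,-3.3,2.55,0,0,0,-1.8,0,-4.4,3.4,0,0,0,-2.4,0,-5.5,4.25,0,0,0.09,-3,0],
)

```text
time: 30.4
ee_pos: [0.5234, 0.0113, 0.1569]
tcp_rot: [-179.5, -0.1, 87.8]
wrist_force: [0.5, 0.2, -0.0]
opening: 0.019
```

Call:
apply_moves(
  targets=[-1.1,0.85,0,0,0,0,0,-2.2,1.7,0,0,0,0,0,-2.7,2.09,-0.3,0,0,0,0,-2.7,2.09,-1,0,0,0,0,-2.7,2.09,-1,0,0,0,0],
)

```text
time: 30.9
ee_pos: [0.4427, 0.0734, 0.1252]
tcp_rot: [-179.3, -0.1, 88.1]
wrist_force: [-0.2, -0.5, -0.5]
opening: 0.0189
```

```bash
python3 go.py .4456 .073 .024 88;python3 go.py .4456 .073 .024 88
python3 - <<'E'
from plan import *
w=cam("wrist","pics/w22.png"); s=cam("scene");crop(s,280,150,440,270,5,"pics/s22.png")
E
```

```text
30.9 shift [ 0.1  -0.01 -3.37] turn [-0.01 -0.11 -0.01] [-0.2 -0.5 -0.5] [  9.  -9. -15.  84.   0. 101.]
30.9 shift [ 0.1  -0.01 -3.37] turn [-0.01 -0.11 -0.01] [-0.2 -0.5 -0.5] [  9.  -9. -15.  84.   0. 101.]
```

View pics/w22.png

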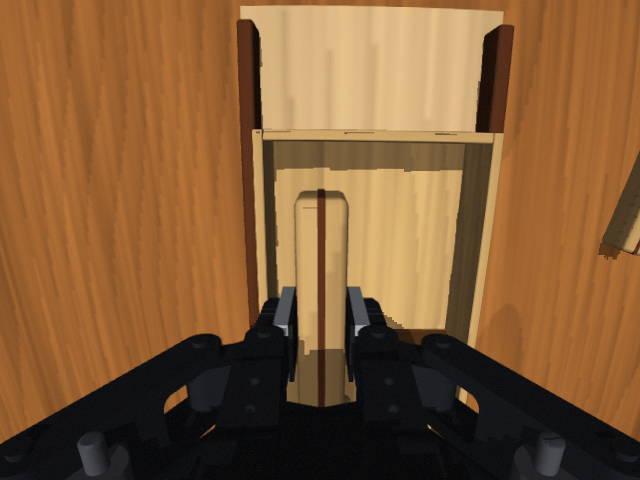

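View pics/s22.png

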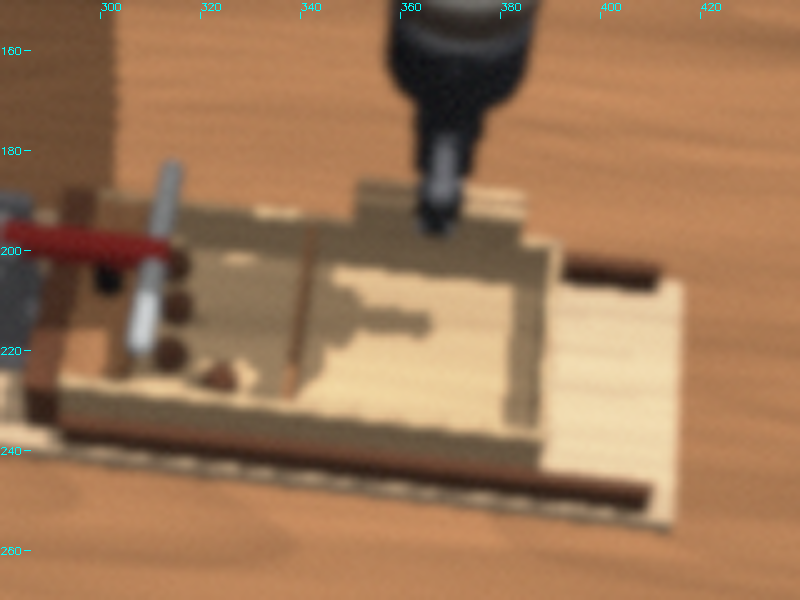

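Call:
apply_moves(
  targets=[0.13,0,-1,0,0,0,0,0.13,0,-2,0,-0.1,0,0,0.13,0,-2.8,0,-0.1,0,0,0.13,0,-3.3,0,-0.1,0,0,0.13,0,-3.3,0,-0.1,0,0],
)

```text
time: 31.5
ee_pos: [0.4482, 0.0727, 0.0274]
tcp_rot: [180.0, -0.1, 87.9]
wrist_force: [-0.2, 0.4, -0.0]
opening: 0.0188
```

Call:
apply_moves(
  targets=[0,0,-0.08,0,0,0,0,0,0,-0.08,0,0,0,0.33,0,0,-0.08,0,0,0,0.36,0,0,-0.08,0,0,0,0.36],
)

```text
time: 31.9
ee_pos: [0.4485, 0.0731, 0.0259]
tcp_rot: [179.9, -0.1, 88.0]
wrist_force: [0.6, -0.3, -0.0]
opening: 0.0303
```

Call:
apply_moves(
  targets=[0,0,1,0,0,0,0.36,0,0,2.3,0,0,0,0.36,0,0,3.8,0,0,0,0.36,1,0,4.4,0,0,0,0.6,2,0,4.4,0,0,0,0.6],
)

```text
time: 32.4
ee_pos: [0.5104, 0.0735, 0.162]
tcp_rot: [179.5, -0.2, 88.0]
wrist_force: [0.7, 0.1, -0.4]
opening: 0.051
```

```bash
python3 go.py .688 .107 .12 73
python3 - <<'E'
from plan import *
w=cam("wrist","pics/w23.png"); s=cam("scene");crop(s,280,150,440,320,4.5,"pics/s23.png")
for q in recognise("blank0","scene")[:4]:
    b=np.array(q["box"]); print(round(q["conf"],2),b.round(),onz(s,(b[:2]+b[2:])/2,.013)[:2].round(3))
E
```

```text
32.4 shift [ 5.92  1.12 -1.4 ] turn [-0.02  0.09 -2.5 ] [ 0.7  0.1 -0.4] [  8.  -1.  -4.  87.   0. 100.]
0.84 [353. 279. 390. 300.] [0.691 0.107]
0.64 [288. 189. 390. 245.] [0.458 0.   ]
0.63 [348. 206. 381. 221.] [0.436 0.076]
```

View pics/w23.png

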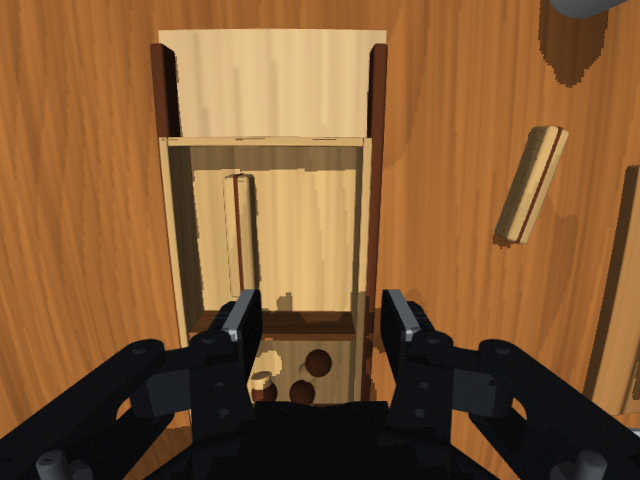

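View pics/s23.png

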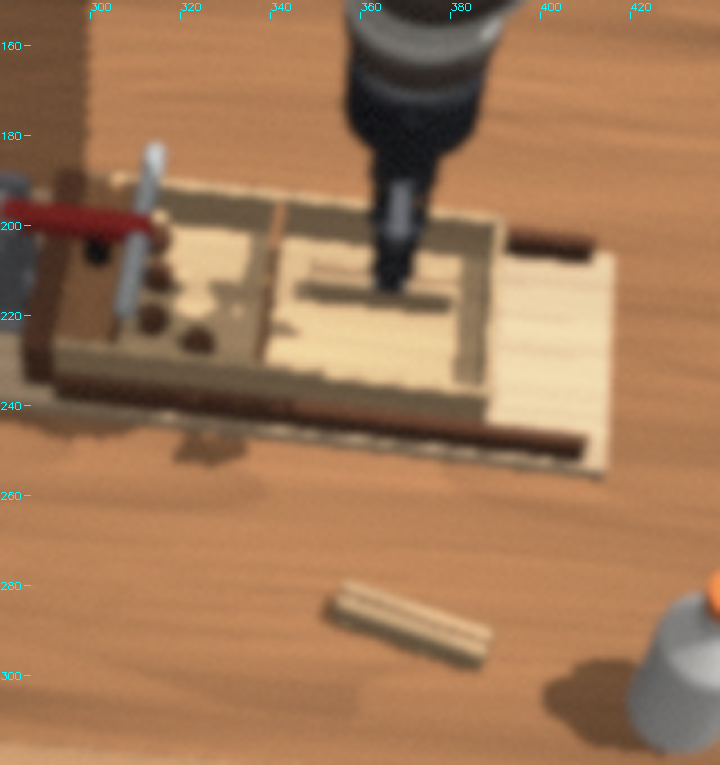

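Blank A lies in the compartment. On to blank B.

Call:
apply_moves(
  targets=[1.2,0.22,0,0,0,-0.5,0.6,2.4,0.45,0,0,0,-1,0.6,3.6,0.67,0,0,0,-1.5,0.6,4.8,0.9,-0.4,0,0,-2,0.6,5.9,1.12,-1,0,0.09,-2.5,0.6],
)

```text
time: 33.05
ee_pos: [0.6864, 0.1072, 0.1285]
tcp_rot: [-179.7, -0.1, 72.9]
wrist_force: [0.4, 0.5, 0.3]
opening: 0.0513
```

Call:
apply_moves(
  targets=[0,0,-0.4,0,0,0,0.6,0,0,-0.4,0,0,0,0.6],
)

```text
time: 33.25
ee_pos: [0.6836, 0.1067, 0.112]
tcp_rot: [-179.3, 0.1, 73.0]
wrist_force: [0.9, -0.1, 0.0]
opening: 0.0511
```

```bash
python3 go.py .688 .107 .005 73
python3 - <<'E'
from plan import *
w=cam("wrist","pics/w24.png")
E
```

```text
33.25 shift [ 0.15  0.01 -3.57] turn [-0.02 -0.12 -0.  ] [ 0.9 -0.1  0. ] [  9.  25.  21.  87.   0. 116.]
```

View pics/w24.png

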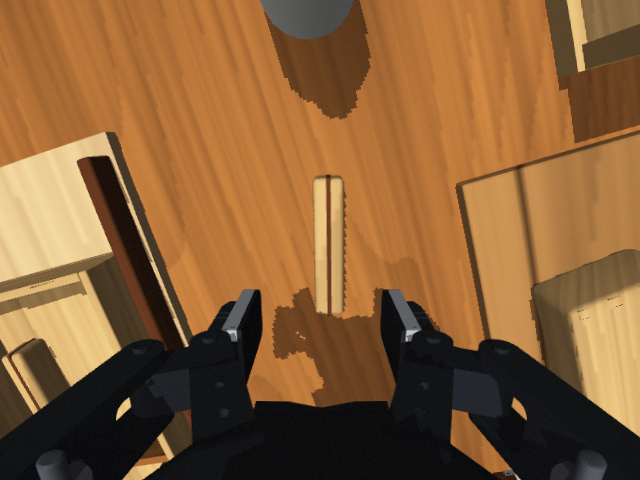

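```bash
python3 - <<'E'
from cup import *
w=cam("wrist"); A=onz(w,(328,177),.026);B=onz(w,(329.5,313),.026);v=A-B;print((A+B)/2,np.linalg.norm(v),np.degrees(np.arctan2(v[1],v[0])),bot.get_obs()["ee_pos"])
E
python3 go.py .690 .107 .005 73
```

```text
[0.68941346 0.10537465 0.026     ] 0.09544853767495882 73.96641275955545 [0.68412389 0.10663336 0.11639025]
33.35 shift [ 0.2   0.01 -3.71] turn [-0.02 -0.07 -0.  ] [-0.2  0.1  0.8] [  9.  25.  21.  87.   0. 116.]
```

Call:
apply_moves(
  targets=[0.18,-0.03,-1,0,-0.08,0.15,0.6,0.18,-0.03,-2,0,-0.08,0.15,0.6,0.18,-0.03,-3,0,-0.08,0.15,0.6,0.18,-0.03,-3.6,0,-0.08,0.15,0.6,0.18,-0.03,-3.6,0,-0.08,0.15,0.6],
)

```text
time: 33.85
ee_pos: [0.6887, 0.1055, 0.007]
tcp_rot: [-179.9, -0.1, 73.9]
wrist_force: [-0.5, 0.5, -0.2]
opening: 0.051
```

Call:
apply_moves(
  targets=[0,0,0,0,0,0,0,0,0,0,0,0,0,0,0,0,0,0,0,0,0,0,0,0,0,0,0,0],
  newtons=40,
)

```text
time: 34.25
ee_pos: [0.6918, 0.106, 0.0107]
tcp_rot: [179.8, -0.3, 73.9]
wrist_force: [-1.4, 0.5, 8.7]
opening: 0.0189
```

Call:
apply_moves(
  targets=[0,0,0.5,0,0,0,0,0,0,1.5,0,0,0,0,0,0,3,0,0,0,0,0,0,4.5,0,0,0,0,0,0,5,0,0,0,0],
)

```text
time: 34.75
ee_pos: [0.692, 0.1061, 0.1653]
tcp_rot: [179.5, -0.4, 73.9]
wrist_force: [0.4, -0.3, -0.1]
opening: 0.0188
```

```bash
python3 go.py .504 .071 .16 88
```

```text
34.75 shift [-6.27 -1.17 -0.18] turn [-0.05  0.09  2.35] [ 0.4 -0.3 -0.1] [  9.  25.  27.  91.   0. 115.]
```

Call:
apply_moves(
  targets=[-1.3,-0.24,0,0,0,0.6,0,-2.6,-0.48,0,0,0,1.2,0,-3.9,-0.72,0,0,0,1.8,0,-5.2,-0.96,0,0,0.09,2.35,0,-6.2,-1.17,-0.3,0,0.09,2.35,0],
)

```text
time: 35.25
ee_pos: [0.5033, 0.0705, 0.1511]
tcp_rot: [-179.7, -0.1, 88.1]
wrist_force: [0.9, -0.9, 0.3]
opening: 0.0191
```

Call:
apply_moves(
  targets=[0,0,-0.8,0,0,0,0,0,0,-0.9,0,0,0,0],
)

```text
time: 35.45
ee_pos: [0.5034, 0.0705, 0.1213]
tcp_rot: [-179.5, -0.1, 88.0]
wrist_force: [-0.4, 0.7, -1.5]
opening: 0.0192
```

```bash
python3 go.py .504 .071 .025 88;python3 - <<'E'
from plan import *
w=cam("wrist","pics/w25.png")
E
```

```text
35.45 shift [ 0.02  0.02 -3.21] turn [-0.02 -0.09  0.  ] [-0.4  0.7 -1.5] [  8.  -1.  -8.  83.   0. 100.]
```

View pics/w25.png

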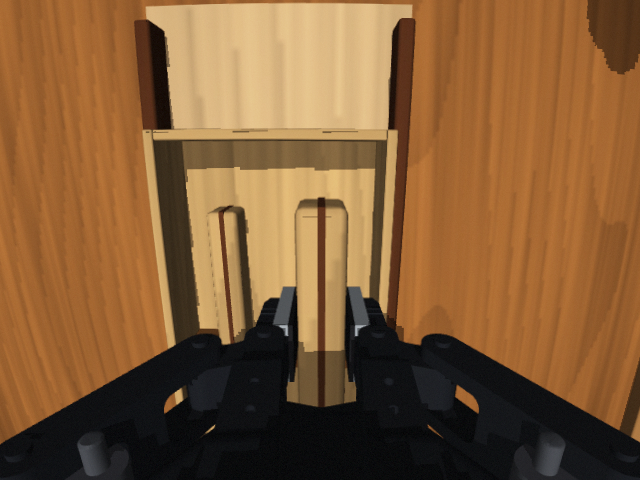

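Call:
apply_moves(
  targets=[0,0,-1,0,0,0,0,0,0,-2,0,-0.08,0,0,0,0,-2.8,0,-0.08,0,0,0,0,-3.25,0,-0.08,0,0,0,0,-3.25,0,-0.08,0,0],
)

```text
time: 36.0
ee_pos: [0.5052, 0.071, 0.0252]
tcp_rot: [-180.0, -0.1, 88.0]
wrist_force: [-0.1, -1.0, -0.5]
opening: 0.0192
```

Call:
apply_moves(
  targets=[0,0,-0.05,0,0,0,0,0,0,-0.05,0,0,0,0.33,0,0,-0.05,0,0,0,0.36,0,0,-0.05,0,0,0,0.36],
)

```text
time: 36.4
ee_pos: [0.505, 0.0708, 0.0229]
tcp_rot: [-180.0, -0.1, 88.0]
wrist_force: [0.4, 0.2, 0.4]
opening: 0.031
```

Call:
apply_moves(
  targets=[0,0,1,0,0,0,0.36,0,0,2.3,0,0,0,0.36,0,0,3.8,0,0,0,0.36,0,0,5.3,0,0,0,0.6,0,-1.5,6.3,0,0,0,0.6],
)

```text
time: 36.9
ee_pos: [0.5053, 0.0315, 0.2128]
tcp_rot: [179.8, -0.2, 88.2]
wrist_force: [1.4, -1.8, 1.0]
opening: 0.0515
```

```bash
python3 - <<'E'
from plan import *
w=cam("wrist","pics/w26.png"); s=cam("scene"); crop(s,250,130,440,270,4,"pics/s26.png"); d=cam("side"); cv2.imwrite("pics/d26.png",d["img"][:,:,::-1])
p=np.load("st.npy")
for q in (0,.03,-.05): print(q,T(p,(.045,-.19+.092*np.cos(q),.098+.092*np.sin(q))))
E
python3 go.py .5 -.085 .20 178
```

```text
0 [[ 0.51304314 -0.08651466  0.098     ]]
0.03 [[ 0.51304169 -0.08655603  0.10075959]]
-0.05 [[ 0.51303912 -0.08662957  0.09340192]]
37.05 shift [-0.18 -3.76 -0.38] turn [-4.000e-02  1.000e-02  1.503e+01] [ 0.3  0.7 -0.2] [ 3. -2.  1. 93.  0. 95.]
```

View pics/w26.png

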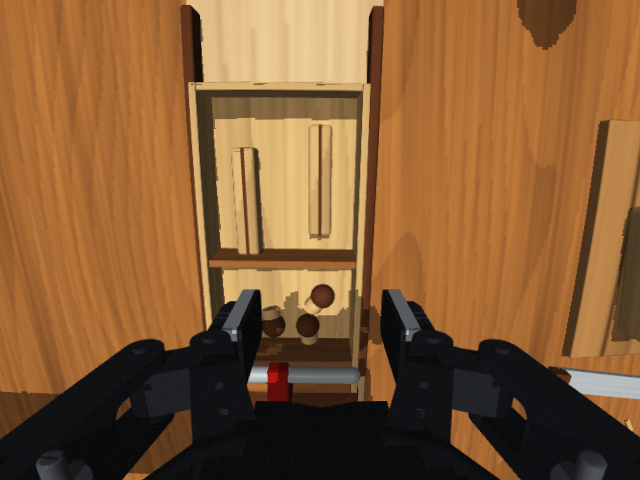

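View pics/s26.png

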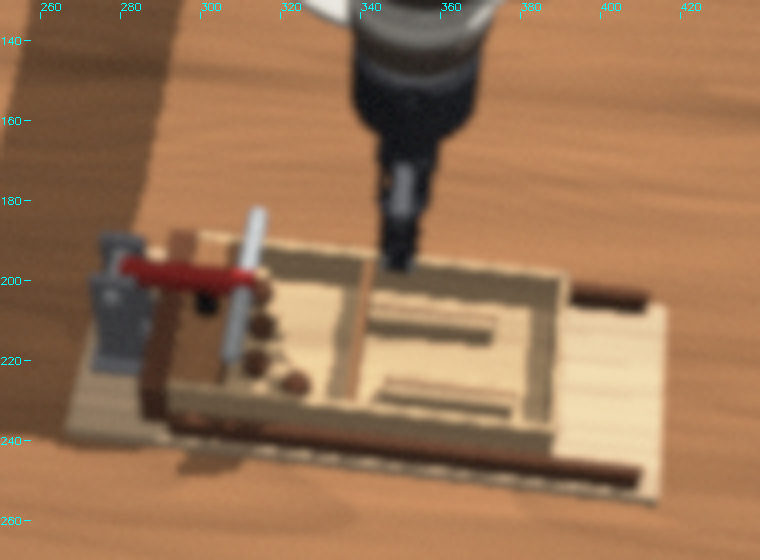

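View pics/d26.png

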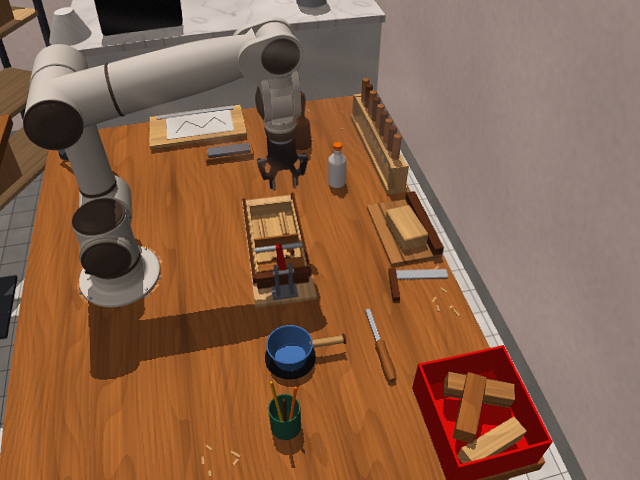

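Call:
apply_moves(
  targets=[0,-0.6,0,0,0,1.4,0.7,0,-1.2,0,0,0,2.8,0.8,0,-1.8,0,0,0,4.2,0.8,0,-2.4,0,0,0,5.6,0.8,0.1,-3,0,0,0,7,0.8],
)

```text
time: 37.55
ee_pos: [0.5071, -0.0609, 0.208]
tcp_rot: [-179.9, -0.2, 130.3]
wrist_force: [0.1, 0.4, -0.6]
opening: 0.0681
```

Call:
apply_moves(
  targets=[0,-0.3,0,0,0,1.4,0.8,0,-0.6,0,0,0,2.8,0.8,0,-0.8,0,0,0,4.2,0.8,0,-0.8,0,0,0,5.6,0.8,0,-0.8,0,0,0,7,0.8],
)

```text
time: 38.05
ee_pos: [0.5073, -0.0844, 0.2078]
tcp_rot: [-180.0, -0.2, 172.3]
wrist_force: [-0.5, 0.0, 0.9]
opening: 0.0683
```

Call:
apply_moves(
  targets=[0,0,0,0,0,1,0.8,0,0,0,0,0,1,0.8],
)

```text
time: 38.25
ee_pos: [0.5073, -0.0843, 0.208]
tcp_rot: [-180.0, -0.2, 178.1]
wrist_force: [0.7, 0.6, 0.7]
opening: 0.0685
```

```bash
python3 go.py .511 -.0855 .080 178
python3 - <<'E'
from plan import *
w=cam("wrist","pics/w27.png")
E
```

```text
38.25 shift [ 0.12 -0.04 -4.27] turn [ 0.   -0.03 -0.01] [0.7 0.6 0.7] [-9. -0.  2. 93. -0. -7.]
```

View pics/w27.png

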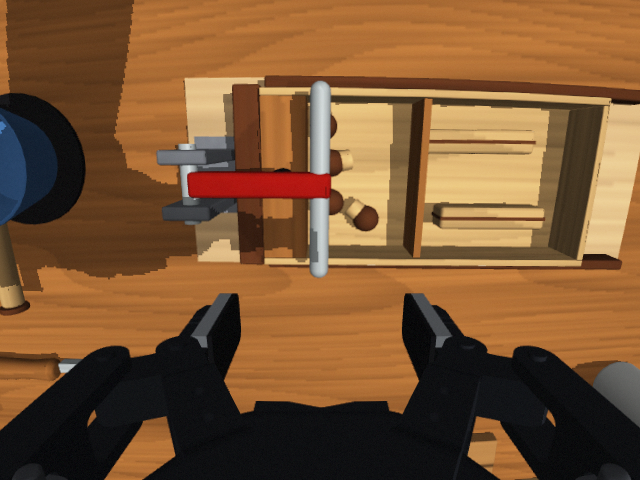

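Call:
apply_moves(
  targets=[0.1,-0.04,-1.4,0,0,0,0.6,0.1,-0.04,-2.8,0,0,0,0.6,0.1,-0.04,-4,0,0,0,0.6,0.1,-0.04,-4.15,0,0,0,0.6,0.1,-0.04,-4.15,0,0,0,0.6],
)

```text
time: 38.8
ee_pos: [0.51, -0.0858, 0.0844]
tcp_rot: [-180.0, -0.2, 177.9]
wrist_force: [-0.0, -0.6, 1.4]
opening: 0.0516
```

Call:
apply_moves(
  targets=[0,0,0,0,0,0,0,0,0,0,0,0,0,0,0,0,0,0,0,0,0,0,0,0,0,0,0,0],
  newtons=25,
)

```text
time: 39.2
ee_pos: [0.5116, -0.0862, 0.0866]
tcp_rot: [-179.9, 0.1, 178.0]
wrist_force: [-0.6, 0.3, 6.7]
opening: 0.0125
```

Run:
```python
import numpy as np
q0=0.0
for st in (.7,1.4,2.05):
  for q in np.linspace(q0,st,6)[1:]:
    dy=.092*(np.cos(q)-np.cos(q0)); dz=.092*(np.sin(q)-np.sin(q0)); print(round(q,2),round(.035*dy/.03,2),round(dy/.03,2),round(dz/.03,2))
  q0=st
```

```text
0.14 -0.0 -0.03 0.43
0.28 -0.0 -0.12 0.85
0.42 -0.01 -0.27 1.25
0.56 -0.02 -0.47 1.63
0.7 -0.03 -0.72 1.98
0.84 -0.01 -0.3 0.31
0.98 -0.02 -0.64 0.57
1.12 -0.04 -1.01 0.78
1.26 -0.05 -1.41 0.94
1.4 -0.06 -1.82 1.05
1.53 -0.01 -0.4 0.04
1.66 -0.03 -0.79 0.03
1.79 -0.04 -1.19 -0.03
1.92 -0.05 -1.57 -0.14
2.05 -0.07 -1.94 -0.3
```

Call:
apply_moves(
  targets=[0,-0.03,0.43,0,0,0,0,0,-0.12,0.85,0,0,0,0,0,-0.27,1.25,0,0,0,0,-0.02,-0.47,1.63,0,0,0,0,-0.03,-0.72,1.98,0,0,0,0],
)

```text
time: 39.7
ee_pos: [0.5107, -0.1049, 0.1462]
tcp_rot: [179.7, 0.1, 178.1]
wrist_force: [2.6, 18.0, 7.0]
opening: 0.0127
```

Call:
apply_moves(
  targets=[-0.01,-0.3,0.31,0,0,0,0,-0.02,-0.64,0.57,0,0,0,0,-0.04,-1.01,0.78,0,0,0,0,-0.05,-1.41,0.94,0,0,0,0,-0.06,-1.82,1.05,0,0,0,0],
)

```text
time: 40.2
ee_pos: [0.5085, -0.1616, 0.1791]
tcp_rot: [180.0, 0.2, 178.0]
wrist_force: [-0.8, 5.5, 4.8]
opening: 0.0126
```

Call:
apply_moves(
  targets=[-0.01,-0.4,0.04,0,0,0,0,-0.03,-0.79,0.03,0,0,0,0,-0.04,-1.19,-0.03,0,0,0,0,-0.05,-1.57,-0.14,0,0,0,0,-0.07,-1.94,-0.3,0,0,0,0],
)

```text
time: 40.7
ee_pos: [0.5058, -0.2212, 0.1664]
tcp_rot: [-180.0, -0.1, 178.0]
wrist_force: [0.3, 5.9, -3.0]
opening: 0.0128
```

Call:
apply_moves(
  targets=[0,0,0,0,0,0,0.2,0,0,0,0,0,0,0.5,0,0,0,0,0,0,0.6,0,0,1,0,0,0,0.6,0,0,2.5,0,0,0,0.6],
)

```text
time: 41.2
ee_pos: [0.5048, -0.2196, 0.2401]
tcp_rot: [179.9, -0.3, 178.0]
wrist_force: [1.8, -0.2, 0.9]
opening: 0.0512
```

Call:
apply_moves(
  targets=[0,0.8,1,0,0,0,0.6,0,2,1.5,0,0,0,0.6,0,3.5,1.5,0,0,0,0.6,0,5,1.5,0,0,0,0.6,0,5,1.5,0,0,0,0.6],
)

```text
time: 41.7
ee_pos: [0.5056, -0.066, 0.2873]
tcp_rot: [180.0, -0.0, 178.3]
wrist_force: [0.3, -0.5, 0.7]
opening: 0.0512
```

Run:
```python
from plan import *
w=cam("wrist","pics/w28.png"); s=cam("scene"); crop(s,180,130,440,320,3,"pics/s28.png"); d=cam("side"); crop(d,220,170,400,400,2.6,"pics/d28.png"); o=bot.get_obs(); print(o["ee_pos"],o["wrist_force"])
```

```text
[ 0.50577981 -0.07020709  0.28673252] [ 0.11270487 -0.17860531 -0.45662386]
```

View pics/w28.png

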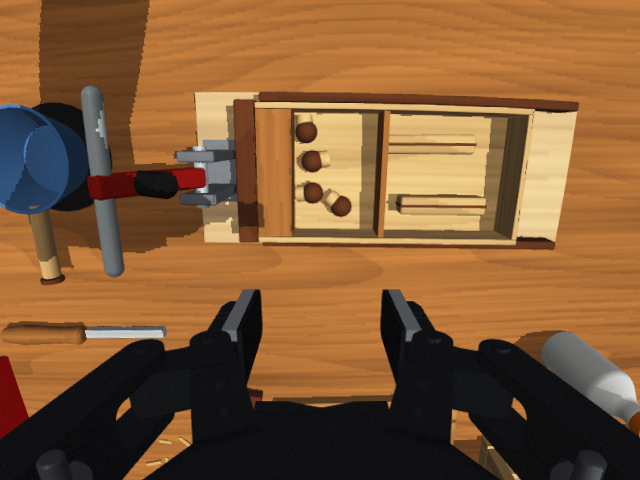

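View pics/s28.png

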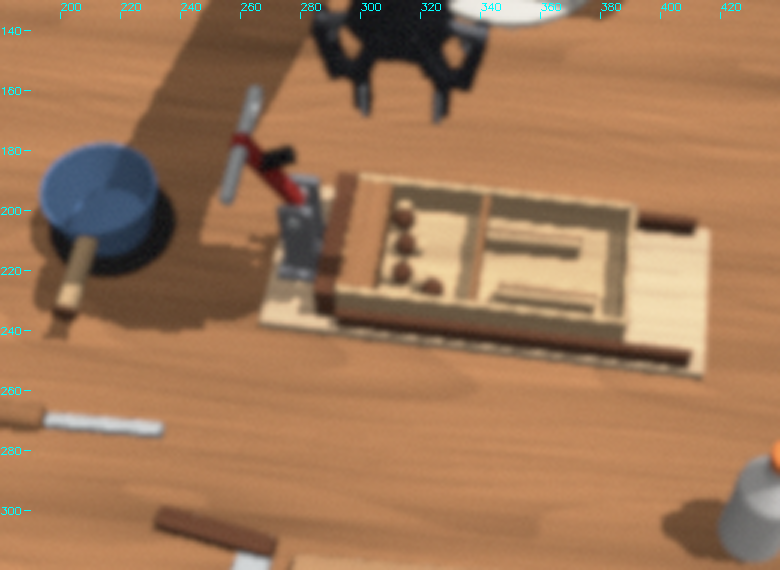

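View pics/d28.png

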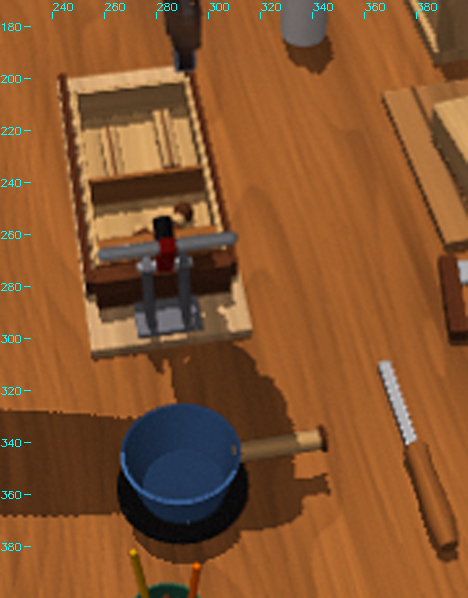

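Run:
```python
from plan import *
w=cam("wrist"); crop(w,370,90,590,260,3.5,"pics/w29.png")
for a,b in [((389,143),(476,145)),((398,205),(487,206))]:
    A=onz(w,a,.044);B=onz(w,b,.044);print(A,B,np.linalg.norm(A-B))
```

```text
[0.43904817 0.0028465  0.044     ] [0.44315378 0.09556549 0.044     ] 0.0928098462931997
[0.50493236 0.0135204  0.044     ] [0.50889158 0.11274506 0.044     ] 0.099303614467739
```

View pics/w29.png

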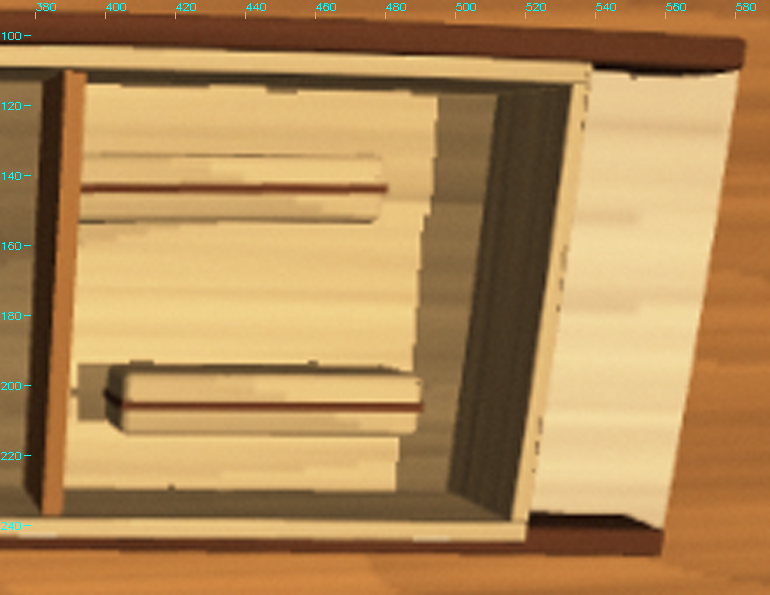

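Run:
```python
from plan import *
s=cam("scene")
for q in ("blank0","knob0","cup","mallet","glue","oilstone","gouge","square","tin"):
    for d in recognise(q,"scene")[:4]:
        if d["conf"]>.4: print(q,round(d["conf"],2),np.round(d["box"]))
print(bot.job_done())
```

```text
blank0 0.76 [348. 221. 380. 234.]
blank0 0.58 [342. 203. 373. 216.]
knob0 0.63 [319. 225. 326. 228.]
cup 0.51 [417. 276. 446. 319.]
mallet 0.62 [502. 251. 557. 303.]
glue 0.8 [418. 275. 445. 318.]
oilstone 0.67 [493. 187. 517. 237.]
gouge 0.9 [148. 259. 232. 277.]
square 0.7 [232. 300. 272. 370.]
tin 0.62 [134. 151. 172. 196.]
the job is handed in; nothing more can be done
None
```

I packed the tray and handed the job in. In order, I:
1. Pushed the tray home against the end stop.
2. Swung the clamp onto the ledge.
3. Tipped the knobs out of the cup.
4. Stood the cup on its mat.
5. Laid the blanks in.
6. Swung the clamp right back.

What the last checks showed:
- **Knobs and blanks:** The last wrist and scene pictures show all four knobs in the knob compartment. Both blanks lie flat in the other compartment, with none left on the bench.
- **Tray and clamp:** The tray's ledge is still against the end stop, and the clamp is leaned fully back.
- **Cup:** It stands upright and measured within about 1 mm of the mat's centre (0.439, −0.383 against 0.4395, −0.3825). The mat fits from single cameras differed by up to 4 mm. That check was made just after I set it down, and the last pictures show it still upright there.
- **Bystanders:** The mallet, glue, stone, gouge, square and tin were all found where they started, to within a few pixels.

What disagreed or was off:
- The first blank shifted a couple of centimetres towards the divider after I placed it; I don't know why. It stayed flat and inside its compartment, so I left it.
- The wrist force briefly read 41 N when the closed fingers pressed the tray against the stop, so I backed off straight away.
- In the last picture the recogniser reported a "cup" at the glue bottle (confidence 0.51) and found only one of the four knobs; the pictures themselves show the cup on its mat and all four knobs.

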